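Fill the vial tray and lock it in the sampler

ROBOT

A 6-joint arm with a two-finger parallel gripper is mounted at the origin on the work surface. World frame = base frame: x ahead of the robot, y to its left, z up, the work surface at z = 0. Lengths are in mm, angles in degrees, forces in N, time in s.
With the tool pointing down it reaches from about 300 to 850 mm from the base axis. Payload 4.2 kg.
Tool frame: the origin (TCP) lies between the finger pads; the fingertips stand ahead of it and the grasp point (between the pads) lies 8 mm behind it (env.tip_reach is the x of the fingertips in the tool frame, in mm); x points along the fingers, y is the direction in which the jaws open and shut, and the axes are right-handed (so a half turn about x gives the same grasp; the last joint's range is limited). The gripper opens to 91 mm and grips with 3 to 60 N. Pads are 32 mm wide; open, the fingers measure 118 mm over their backs; the gripper's body (76 mm by 178 mm) begins 60 mm behind the grasp point.
Start: joints at [70.932, 18.312, 89.639, -0, 72.044, -1.146], TCP at [176.944, 547.115, 204.476] pointing down, gripper open.
Joint ranges: [-177.97, 177.97], [-48.28, 115.42], [12.27, 149.76], [-77.06, 257.06], [2.81, 150.46], [-146.56, 146.56]. Speed limits (degrees/s): [147.25, 147.25, 180, 180, 180, 180].

INTERFACE

Orientations are given as [roll, pitch, yaw] about the fixed x, y, z axes, in that order (R = Rz(yaw) Ry(pitch) Rx(roll)).
In Python, from workcell import env, cams gives the robot as it stands.
- The arm moves only by the tool arm_command, never from a script. Its argument "deltas" is a list of rows, each a list of 3 entries, a list of its own where there are three numbers: the opening, from 0 (shut) to 1 (fully open), then the shift along the world's x, y, z in mm, then the turn about the world's z in rad. A call has 1 to 20 rows; each row is the pose to reach, as a shift and turn from the pose commanded when the call began; what a row does not reach only later rows make up. A row lasts 1/10 s, in which the tool goes at most 50 mm and 8.59 degrees, less where a joint would pass 70% of its speed; a pose out of reach is approached as far as the arm can. A call with a gripper value outside its range is refused whole. The fingers move at their own pace and stop on an object; "grip_force" is the grip in N (left out, the last holds). Time passes only in rows, so rows that repeat a pose let the fingers close. It gives the time, the measured TCP pose, the force and the opening at its end, in the units of the state.
- env.state(): the state, without advancing time (a new reading comes with each control period).
- cams.grab_frame(name): name is "scene" or "side" or "wrist"; returns a dict with "img" (480x640x3 uint8, red, green, blue), "K" (3x3 intrinsics, pixels), "rvec" (rotation vector, rad) and "tvec" (3), from world to camera coordinates, as OpenCV has them. Camera axes: x right, y down, z forward; pixel columns grow to the right and rows downward; lengths in mm; the calibration is good to about 2 mm. A picture is of the moment at which its call begins. There is no depth.
- env.job_done(): hands the job in, once; it reports no verdict.
Trained networks look in a picture, given as the dict that the camera call returned (one of the last four; its "shot" number tells which), for a name from the list of things; names that differ only in an ending like _2 or _b are one class to them, and where a whole thing is asked for, a point or a joint stands for the part that bears it (a point fixed in the world has none). Each returns a list of dicts, best first, with "conf" (0 to 1); they miss things now and then, are a little off and sometimes report something else, mostly with a low value. They report only what shows in the picture. A call takes as long as a camera call.
- cams.silhouettes(picture, name): "region" (480x640 bool, what is visible of it) and "centre" ([column, row] in pixels, amid what is visible of it).
The state is a dict: "time_s": time; "qpos": joint angles; "qvel": joint speeds; "effort": joint torques, N m; "ee_pos": TCP position; "ee_rot": TCP orientation; "force": force on the tool from outside, world axes, zero at the start; "torque": the same for the moment, N m; "gripper_width": finger opening in mm.
Only numpy, scipy, OpenCV 4.12 (cv2) and the standard library are available. Lean on these libraries where they do the work, as an engineer would, in place of code of your own. Each camera call takes 0.05 s, during which the arm holds its last target.

TASK

Some pockets of the sampler's pulled-out vial tray are empty: stand a spare vial from the paper pad in each empty one, cap up and right down on the pocket floor, leaving the vials already loaded in their pockets. Only when all six pockets are full, push the tray fully home under the cover, and then put the lock pin from its block down through the clevis and the tray's tongue until its knob rests on the clevis. Do not disturb the solvent bottle or the beaker.

Things in the scene. Friction and masses are not known exactly. Their poses are not given: they have to be found in the camera images.
- tray (a joint): travel of the white vial tray away from the robot along its own x: 0 = out for loading (the start), 0.09 m = home at a hard stop. About 2.5 N friction, no spring. Tray block 66 x 250 mm, top face 36 mm up. The fixed low white cover (underside 68, top 80 mm up, 300 mm wide) spans 65 to 140 mm in +x from where the pockets are at the start; home, they are under it
- tray_grip (a point): top centre of the tray's grey pull tab on the robot's side, 62 mm above the bench, 80 mm from the row of pockets; its axes: x = the way the tray is pushed in, y along the row, z up. The tab is an upright plate 10 mm thick along x, 60 mm long along y, free all round above 36 mm; it moves with the tray
- lock_pin: lock pin, 60 g: steel shaft 12 mm in diameter, 40 mm long, tapered foot; on it a round metal knob 26 mm in diameter, 24 mm tall. Origin at the centre of its foot, z up to the knob. It starts upright in the 16 mm hole of a grey parking block (50 x 50 mm, 46 mm high) beyond the spares, its knob resting on the block
- clevis_hole (a point): centre of the 16 mm hole in the top face of the clevis's upper ear, 44 mm above the bench; ears 44 mm square, holes in line down to 3 mm above the bench. The pin is home when its knob rests on this face. The clevis is at the tray's +y end; the tongue on the tray has a like hole, in line between the ears only when the tray is fully home
- pocket1 (a point): centre of the floor of tray pocket 1 of 6, in one row 40 mm apart, 6 at the +y end; moves with the tray, axes as tray_grip's. A round blind hole 32 mm wide, 26 mm deep, its floor (dark) 10 mm above the bench. A seated vial's origin is here, and the vial stands 24 mm out of the tray
- pocket2 (a point): centre of the floor of tray pocket 2 of 6, in one row 40 mm apart, 6 at the +y end; moves with the tray, axes as tray_grip's. A round blind hole 32 mm wide, 26 mm deep, its floor (dark) 10 mm above the bench. A seated vial's origin is here, and the vial stands 24 mm out of the tray
- pocket3 (a point): centre of the floor of tray pocket 3 of 6, in one row 40 mm apart, 6 at the +y end; moves with the tray, axes as tray_grip's. A round blind hole 32 mm wide, 26 mm deep, its floor (dark) 10 mm above the bench. A seated vial's origin is here, and the vial stands 24 mm out of the tray
- pocket4 (a point): centre of the floor of tray pocket 4 of 6, in one row 40 mm apart, 6 at the +y end; moves with the tray, axes as tray_grip's. A round blind hole 32 mm wide, 26 mm deep, its floor (dark) 10 mm above the bench. A seated vial's origin is here, and the vial stands 24 mm out of the tray
- pocket5 (a point): centre of the floor of tray pocket 5 of 6, in one row 40 mm apart, 6 at the +y end; moves with the tray, axes as tray_grip's. A round blind hole 32 mm wide, 26 mm deep, its floor (dark) 10 mm above the bench. A seated vial's origin is here, and the vial stands 24 mm out of the tray
- pocket6 (a point): centre of the floor of tray pocket 6 of 6, in one row 40 mm apart, 6 at the +y end; moves with the tray, axes as tray_grip's. A round blind hole 32 mm wide, 26 mm deep, its floor (dark) 10 mm above the bench. A seated vial's origin is here, and the vial stands 24 mm out of the tray
- loaded1: capped amber glass vial, a cylinder 28 mm in diameter to 37 mm up (a conical shoulder to 41 mm), then a 25 mm aluminium cap; 50 mm tall, 35 g; origin at the centre of its underside, z up its axis; already standing in pocket 1 at the start, or absent
- loaded2: capped amber glass vial, a cylinder 28 mm in diameter to 37 mm up (a conical shoulder to 41 mm), then a 25 mm aluminium cap; 50 mm tall, 35 g; origin at the centre of its underside, z up its axis; already standing in pocket 2 at the start, or absent
- loaded3: capped amber glass vial, a cylinder 28 mm in diameter to 37 mm up (a conical shoulder to 41 mm), then a 25 mm aluminium cap; 50 mm tall, 35 g; origin at the centre of its underside, z up its axis; already standing in pocket 3 at the start, or absent
- loaded4: capped amber glass vial, a cylinder 28 mm in diameter to 37 mm up (a conical shoulder to 41 mm), then a 25 mm aluminium cap; 50 mm tall, 35 g; origin at the centre of its underside, z up its axis; already standing in pocket 4 at the start, or absent
- loaded5: capped amber glass vial, a cylinder 28 mm in diameter to 37 mm up (a conical shoulder to 41 mm), then a 25 mm aluminium cap; 50 mm tall, 35 g; origin at the centre of its underside, z up its axis; already standing in pocket 5 at the start, or absent
- loaded6: capped amber glass vial, a cylinder 28 mm in diameter to 37 mm up (a conical shoulder to 41 mm), then a 25 mm aluminium cap; 50 mm tall, 35 g; origin at the centre of its underside, z up its axis; already standing in pocket 6 at the start, or absent
- spare1: capped amber glass vial, a cylinder 28 mm in diameter to 37 mm up (a conical shoulder to 41 mm), then a 25 mm aluminium cap; 50 mm tall, 35 g; origin at the centre of its underside, z up its axis; a spare, standing at the start on the white paper pad on the bench to the robot's right; there are always more spares than empty pockets
- spare2: capped amber glass vial, a cylinder 28 mm in diameter to 37 mm up (a conical shoulder to 41 mm), then a 25 mm aluminium cap; 50 mm tall, 35 g; origin at the centre of its underside, z up its axis; a spare, standing at the start on the white paper pad on the bench to the robot's right; there are always more spares than empty pockets
- spare3: capped amber glass vial, a cylinder 28 mm in diameter to 37 mm up (a conical shoulder to 41 mm), then a 25 mm aluminium cap; 50 mm tall, 35 g; origin at the centre of its underside, z up its axis; a spare, standing at the start on the white paper pad on the bench to the robot's right; there are always more spares than empty pockets
- spare4: capped amber glass vial, a cylinder 28 mm in diameter to 37 mm up (a conical shoulder to 41 mm), then a 25 mm aluminium cap; 50 mm tall, 35 g; origin at the centre of its underside, z up its axis; a spare, standing at the start on the white paper pad on the bench to the robot's right; there are always more spares than empty pockets
- spare5: capped amber glass vial, a cylinder 28 mm in diameter to 37 mm up (a conical shoulder to 41 mm), then a 25 mm aluminium cap; 50 mm tall, 35 g; origin at the centre of its underside, z up its axis; a spare, standing at the start on the white paper pad on the bench to the robot's right; there are always more spares than empty pockets
- spare6: capped amber glass vial, a cylinder 28 mm in diameter to 37 mm up (a conical shoulder to 41 mm), then a 25 mm aluminium cap; 50 mm tall, 35 g; origin at the centre of its underside, z up its axis; a spare, standing at the start on the white paper pad on the bench to the robot's right; there are always more spares than empty pockets
- solvent: bystander: solvent bottle, 60 mm in diameter, 130 mm tall, on the bench beyond the dock; origin at the centre of its underside
- beaker: bystander: glass beaker, 70 mm in diameter, 85 mm tall, on the bench to the right of the spares; origin at the centre of its underside

How it is judged (in metres and radians):
On the way, in this order (a step that is already met when the one before it is completed fails the run):
1. all six pockets hold a vial while the tray is still out (distance between any of loaded1, spare1, spare2, spare3, spare4, spare5, spare6 and pocket1 below 0.007 m and distance between any of loaded2, spare1, spare2, spare3, spare4, spare5, spare6 and pocket2 below 0.007 m and distance between any of loaded3, spare1, spare2, spare3, spare4, spare5, spare6 and pocket3 below 0.007 m and distance between any of loaded4, spare1, spare2, spare3, spare4, spare5, spare6 and pocket4 below 0.007 m and distance between any of loaded5, spare1, spare2, spare3, spare4, spare5, spare6 and pocket5 below 0.007 m and distance between any of loaded6, spare1, spare2, spare3, spare4, spare5, spare6 and pocket6 below 0.007 m and value of joint tray below 0.03 m), for 0.2 s.
2. the full tray is pushed home (distance between any of loaded1, spare1, spare2, spare3, spare4, spare5, spare6 and pocket1 below 0.007 m and distance between any of loaded2, spare1, spare2, spare3, spare4, spare5, spare6 and pocket2 below 0.007 m and distance between any of loaded3, spare1, spare2, spare3, spare4, spare5, spare6 and pocket3 below 0.007 m and distance between any of loaded4, spare1, spare2, spare3, spare4, spare5, spare6 and pocket4 below 0.007 m and distance between any of loaded5, spare1, spare2, spare3, spare4, spare5, spare6 and pocket5 below 0.007 m and distance between any of loaded6, spare1, spare2, spare3, spare4, spare5, spare6 and pocket6 below 0.007 m and value of joint tray above 0.086 m), for 0.2 s.
3. the lock pin is through the clevis and tongue, its knob on the clevis (horizontal distance between lock_pin and clevis_hole below 0.005 m and z of lock_pin in the frame of clevis_hole below -0.036 m and angle between lock_pin's own z axis and vertical below 0.12 rad and value of joint tray above 0.086 m), for 0.2 s.
At the end, for the whole second after the job is handed in: Each pocket holds a vial (its underside within 7 mm of the centre of the pocket floor), the tray is home (over 86 of 90 mm), and the pin rests in the clevis: knob under 4 mm above the upper ear, within 5 mm sideways, tilt under 0.12 rad, speed under 20 mm/s (all of step 3 and distance between any of loaded1, spare1, spare2, spare3, spare4, spare5, spare6 and pocket1 below 0.007 m and distance between any of loaded2, spare1, spare2, spare3, spare4, spare5, spare6 and pocket2 below 0.007 m and distance between any of loaded3, spare1, spare2, spare3, spare4, spare5, spare6 and pocket3 below 0.007 m and distance between any of loaded4, spare1, spare2, spare3, spare4, spare5, spare6 and pocket4 below 0.007 m and distance between any of loaded5, spare1, spare2, spare3, spare4, spare5, spare6 and pocket5 below 0.007 m and distance between any of loaded6, spare1, spare2, spare3, spare4, spare5, spare6 and pocket6 below 0.007 m and linear speed of lock_pin below 0.02 m/s); the robot touches nothing.
It fails at once if a vial that was already loaded is lifted out of its pocket (height (world z) of any of loaded1, loaded2, loaded3, loaded4, loaded5, loaded6 above 0.03 m).
It fails at once if the solvent bottle or the beaker is pushed away or knocked over (distance of any of solvent, beaker from where it was at the start of the episode above 0.04 m or angle between any of solvent, beaker's own z axis and vertical above 0.5 rad).
Of loaded1, loaded2, loaded3, loaded4, loaded5, loaded6 only 1 to 2 are there at a start; the rules pass over those that are not, and their reading is None.
At some moment in a run one of spare1, spare2, spare3, spare4, spare5, spare6 may be knocked a few centimetres aside while the robot is not near it.
It also fails if it takes over 192 s, if anything falls off the work surface, if the arm or the gripper's body presses on something with over 40 N, if the wrist force passes 120 N, or if a joint passes its speed limit or range.

## Working session

There is one attempt and no reset: what is moved stays moved. The work goes in short steps, Python scripts to look and compute and a tool call to move; the robot and the scene stay as the last step left them, time stands still between calls to the robot, and variables do not carry over. Pictures are saved under pics/ and viewed, and the job is handed in when it is done.

Besides the shell and the picture viewer there is one more tool, called after ">>>" as name([rows], argument=value, ...), one row to a line, values as JSON. arm_command: Moves the arm, as the interface text tells. Its arguments: {"type":"object","properties":{"deltas":{"type":"array","items":{"type":"array"}},"grip_force":{"type":"number"}},"required":["deltas"]}

```bash
ls; mkdir -p pics; cat > h.py <<'E'
import numpy as np, cv2
from workcell import env, cams
def grab(n,save=None):
    f=cams.grab_frame(n)
    if save: cv2.imwrite('pics/'+save,f['img'][:,:,::-1])
    return f
def ray(f,uv,z):
    K=np.array(f['K'],float);R=cv2.Rodrigues(np.array(f['rvec'],float))[0];t=np.array(f['tvec'],float).ravel()
    c=-R.T@t; d=R.T@np.linalg.inv(K)@np.array([uv[0],uv[1],1.0])
    return c+d*(z-c[2])/d[2]
def proj(f,P):
    return cv2.projectPoints(np.array(P,float).reshape(-1,3),np.array(f['rvec'],float),np.array(f['tvec'],float),np.array(f['K'],float),None)[0].reshape(-1,2)
E
python3 - <<'E'
from h import *
np.set_printoptions(precision=1,suppress=True)
print(env.state(), env.tip_reach)
for n in ['scene','side','wrist']:
    f=grab(n,n+'0.png'); R=cv2.Rodrigues(np.array(f['rvec'],float))[0];print(n,-R.T@np.array(f['tvec']).ravel(),R[2])
E
```

```text
pics
{'time_s': 0.0, 'qpos': array([70.9, 18.4, 89.7,  0. , 72. , -1.1]), 'qvel': array([-0.1,  0. ,  0.1,  0.1, -0.1, -0. ]), 'effort': array([ -0. , -41.2, -23.2,   0.1,   0. ,  -0. ]), 'ee_pos': array([176.8, 546.6, 203.6]), 'ee_rot': array([ -91.4,   89.9, -109.3]), 'force': array([ 0.4,  0.7, -0.9]), 'torque': array([ 0.1,  0. , -0. ]), 'gripper_width': 91.30962184475624} 11.0
scene [1453.1  -96.5  833.1] [-0.8  0.  -0.7]
side [  -59.1 -1012.9   724.7] [ 0.5  0.7 -0.5]
wrist [ 99.1 573.4 383.6] [ 0.3 -0.1 -1. ]
```

View pics/scene0.png

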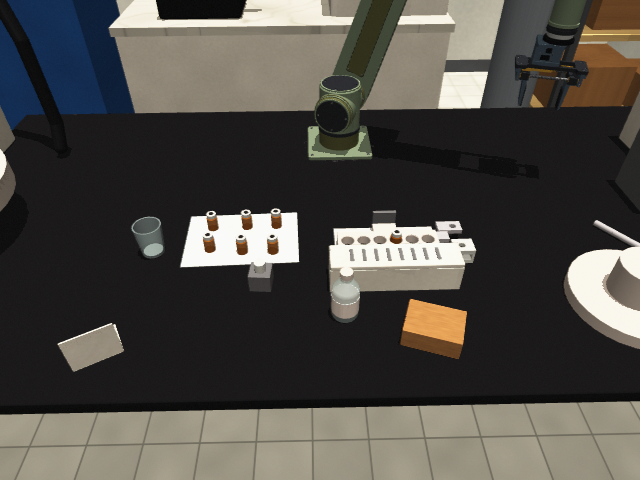

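View pics/side0.png

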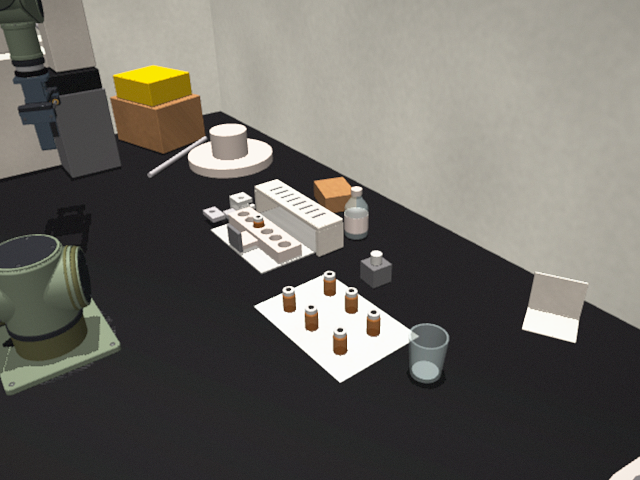

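View pics/wrist0.png

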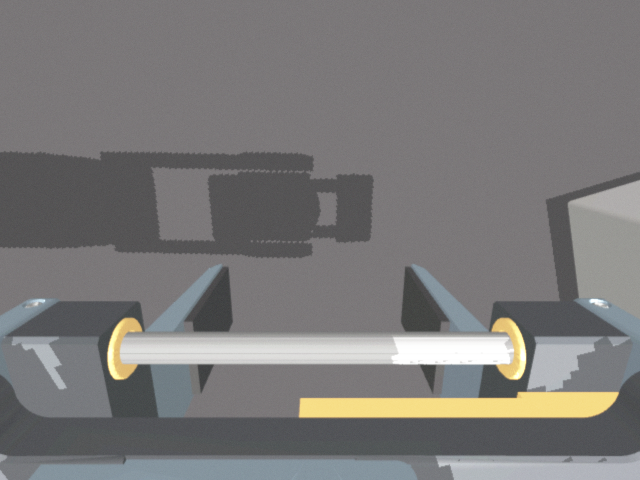

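```bash
python3 - <<'E'
from h import *
np.set_printoptions(precision=1,suppress=True)
fs={n:grab(n) for n in ['scene','side']}
for name in ['spare1','loaded1','lock_pin','tray','tray_grip','clevis_hole','pocket1','solvent','beaker']:
    for n,f in fs.items():
        try: r=cams.silhouettes(f,name)
        except Exception as e: print(name,n,e); continue
        for d in r:
            ys,xs=np.where(d['region']); 
            print(name,n,round(d['conf'],2),np.array(d['centre']),'bb',xs.min(),xs.max(),ys.min(),ys.max(),'@z25',ray(f,d['centre'],25)[:2])
E
python3 - <<'E'
import cv2
a=cv2.imread('pics/scene0.png')[195:315,310:490]; cv2.imwrite('pics/sc_tray.png',cv2.resize(a,None,fx=4.4,fy=4.4,interpolation=cv2.INTER_CUBIC))
a=cv2.imread('pics/side0.png')[180:280,195:355]; cv2.imwrite('pics/sd_tray.png',cv2.resize(a,None,fx=5,fy=5,interpolation=cv2.INTER_CUBIC))
E
```

```text
spare1 scene 0.78 [215.  219.6] bb 207 218 211 230 @z25 [ 432.7 -350.3]
spare1 scene 0.71 [278.  219.2] bb 270 281 209 228 @z25 [ 435.4 -183.4]
spare1 scene 0.7 [272.6 243.1] bb 267 278 234 254 @z25 [ 531. -193.]
spare1 scene 0.63 [207.7 243.8] bb 203 215 232 252 @z25 [ 529.5 -355.2]
spare1 scene 0.62 [247.3 218.5] bb 241 251 210 229 @z25 [ 430.3 -265. ]
spare1 scene 0.53 [241.  242.9] bb 236 247 234 254 @z25 [ 528.2 -272.2]
spare1 side 0.87 [310.4 314.1] bb 305 317 303 329 @z25 [ 438.1 -259. ]
spare1 side 0.85 [286.9 302.6] bb 281 296 286 312 @z25 [ 421.3 -197.9]
spare1 side 0.84 [328.2 283.1] bb 323 336 272 295 @z25 [ 531.1 -192.8]
spare1 side 0.72 [338.7 340.9] bb 332 346 326 354 @z25 [ 434.  -358.3]
spare1 side 0.72 [351.  301.9] bb 344 357 287 312 @z25 [ 528.2 -276.2]
spare1 side 0.7 [372.1 322.1] bb 366 379 308 335 @z25 [ 520.2 -353.2]
loaded1 scene 0.46 [396.  233.7] bb 390 401 229 243 @z25 [502.8 120.1]
loaded1 side 0.41 [253.5 226.9] bb 253 263 214 227 @z25 [528.4 127.6]
lock_pin scene 0.54 [258.1 265.2] bb 254 265 259 273 @z25 [ 609.8 -223.6]
lock_pin scene 0.25 [246.9 220.
[... 767 characters left out ...]
.5 340.6] bb 332 346 326 354 @z25 [ 438.7 -360.8]
clevis_hole scene 0.82 [399.5 256. ] bb 328 475 210 291 @z25 [586.3 116.7]
clevis_hole scene 0.56 [210.7 219.9] bb 207 217 211 230 @z25 [ 433.7 -361.5]
clevis_hole side 0.72 [275.1 226.2] bb 203 343 179 272 @z25 [574.4  96.6]
pocket1 scene 0.78 [388.8 232.5] bb 337 461 211 245 @z25 [497.6 102.4]
pocket1 side 0.97 [251.6 234.8] bb 203 301 207 262 @z25 [504.1  94.8]
solvent scene 0.83 [343.8 297.7] bb 331 359 268 322 @z25 [718.4 -26.4]
solvent side 0.91 [355.8 212.3] bb 343 367 186 238 @z25 [785.9  29.4]
beaker scene 0.59 [149.3 235.6] bb 132 164 217 258 @z25 [ 493.9 -509.1]
beaker side 0.64 [426.8 347.6] bb 407 449 323 382 @z25 [ 552.2 -471.1]
```

View pics/sc_tray.png

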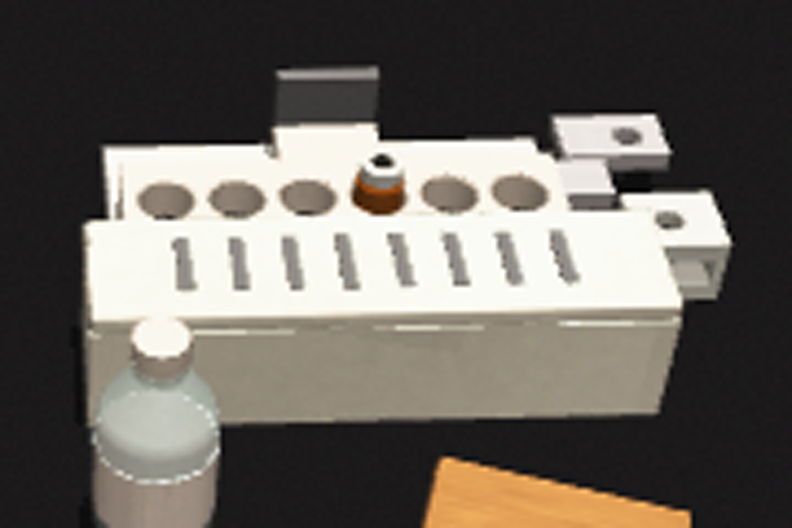

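View pics/sd_tray.png

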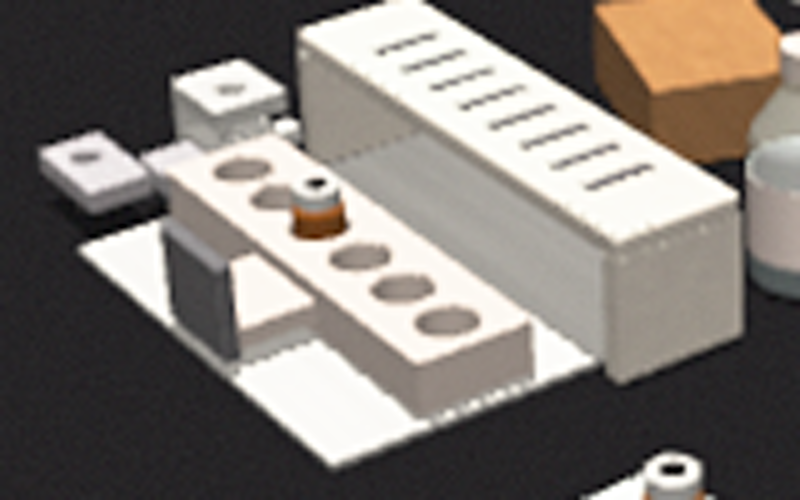

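```bash
python3 - <<'E'
from h import *
np.set_printoptions(precision=1,suppress=True)
f=grab('scene');s=grab('side')
P=[]
for k,c in {1:(165,201),2:(237,200),3:(307,198),5:(449,194),6:(519,192)}.items():
    uv=np.array(c)/4.4+[310,195]; p=ray(f,uv-0.4,36); P.append(p[:2]); print(k,p)
P=np.array(P);ks=np.array([1,2,3,5,6]);cx=np.polyfit(ks,P[:,0],1);cy=np.polyfit(ks,P[:,1],1);print('scene',cx,cy)
P=[]
for k,c in {1:(448,321),2:(403,289),3:(359,257),6:(243,170)}.items():
    uv=np.array(c)/5+[195,180]; p=ray(s,uv-0.4,36); P.append(p[:2]); print(k,p)
P=np.array(P);ks=np.array([1,2,3,6]);cx=np.polyfit(ks,P[:,0],1);cy=np.polyfit(ks,P[:,1],1);print('side',cx,cy)
print('clevis',ray(f,np.array((670,220))/4.4+[309.6,194.6],44),ray(s,np.array((231,89))/5+[194.6,179.6],44))
# caps top (dark septum) and pin: triangulate
E
python3 - <<'E'
import cv2
a=cv2.imread('pics/scene0.png')[200:300,180:310]; cv2.imwrite('pics/sc_pad.png',cv2.resize(a,None,fx=6,fy=6,interpolation=cv2.INTER_CUBIC))
a=cv2.imread('pics/side0.png')[245:360,260:410]; cv2.imwrite('pics/sd_pad.png',cv2.resize(a,None,fx=5,fy=5,interpolation=cv2.INTER_CUBIC))
E
```

```text
1 [537.7  -7.4  36. ]
2 [537.9  33.2  36. ]
3 [537.2  72.7  36. ]
5 [535.9 153.2  36. ]
6 [535.2 193.   36. ]
scene [ -0.6 538.7] [ 40.1 -47.3]
1 [535.7  -8.8  36. ]
2 [534.8  30.6  36. ]
3 [534.2  71.3  36. ]
6 [533.9 189.8  36. ]
side [ -0.3 535.6] [ 39.7 -48.5]
clevis [570.  268.6  44. ] [568.8 265.1  44. ]
```

View pics/sc_pad.png

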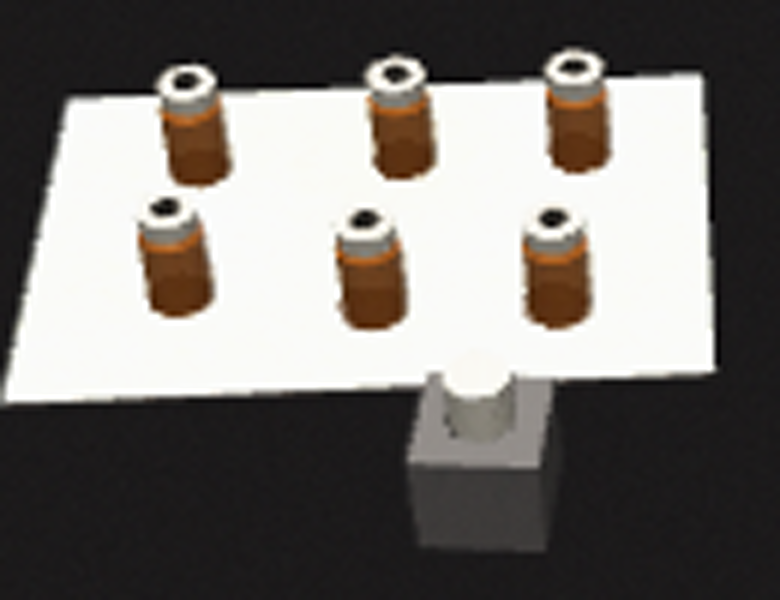

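View pics/sd_pad.png

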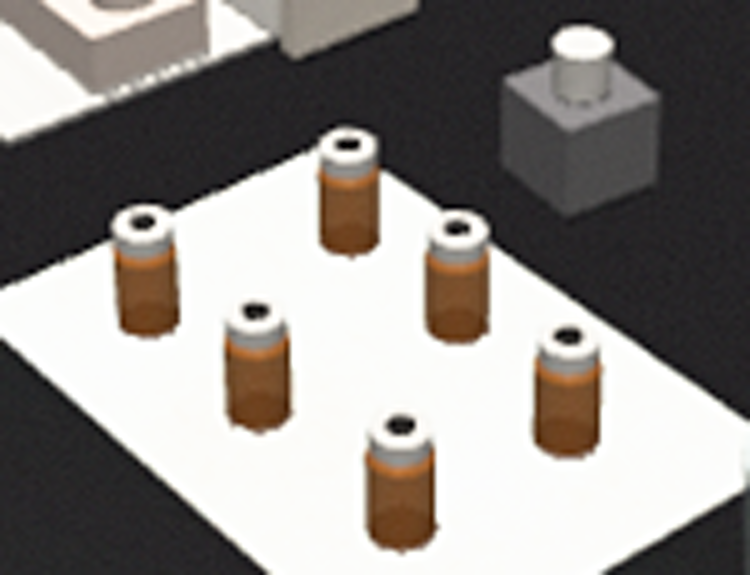

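```bash
python3 - <<'E'
from h import *
np.set_printoptions(precision=1,suppress=True)
f=grab('scene');s=grab('side')
A=[(186,81),(396,73),(574,67),(165,207),(365,217),(553,217)]
B=[(401,425),(256,311),(143,222),(568,336),(458,228),(347,145)]
for a,b in zip(A,B):
    pa=ray(f,np.array(a)/6+[179.6,199.6],50);pb=ray(s,np.array(b)/5+[259.6,244.6],50);print(pa,pb,(pa+pb)/2)
print('pin',ray(f,np.array((479,374))/6+[179.6,199.6],70),ray(s,np.array((583,43))/5+[259.6,244.6],70))
print('tongue',ray(f,np.array((627,135))/4.4+[309.6,194.6],24),ray(s,np.array((86,157))/5+[194.6,179.6],24))
E
```

```text
[ 436.7 -357.7   50. ] [ 437.4 -357.5   50. ] [ 437.  -357.6   50. ]
[ 433.4 -266.8   50. ] [ 434.3 -267.3   50. ] [ 433.8 -267.    50. ]
[ 431.2 -189.3   50. ] [ 431.7 -189.1   50. ] [ 431.4 -189.2   50. ]
[ 521.6 -354.1   50. ] [ 521.6 -353.8   50. ] [ 521.6 -353.9   50. ]
[ 530.1 -270.8   50. ] [ 532.4 -271.4   50. ] [ 531.2 -271.1   50. ]
[ 532.1 -193.4   50. ] [ 532.6 -194.3   50. ] [ 532.3 -193.9   50. ]
pin [ 646.2 -214.3   70. ] [ 645.3 -216.8   70. ]
tongue [471.6 271.   24. ] [483.9 277.1  24. ]
```

>>> arm_command([
  [1,[323,-487,26],-1.246],
  [1,[323,-487,26],-1.246],
  [1,[323,-487,26],-1.246],
  [1,[323,-487,26],-1.246],
  [1,[323,-487,26],-1.246],
  [1,[323,-487,26],-1.246],
  [1,[323,-487,26],-1.246],
  [1,[323,-487,26],-1.246],
  [1,[323,-487,26],-1.246],
  [1,[323,-487,26],-1.246],
  [1,[323,-487,26],-1.246],
  [1,[323,-487,26],-1.246],
  [1,[323,-487,26],-1.246],
  [1,[323,-487,26],-1.246],
  [1,[323,-487,26],-1.246],
  [1,[323,-487,26],-1.246],
], grip_force=15)

```text
time_s: 2.95
ee_pos: [499.3, 61.2, 230.5]
ee_rot: [-145.0, 90.0, 125.8]
force: [-0.5, 0.6, 0.4]
gripper_width: 91.0
```

```bash
python3 - <<'E'
from h import *
np.set_printoptions(precision=2,suppress=True)
s=env.state();print(s['time_s'],s['qpos'],s['ee_pos'],s['ee_rot'])
f=grab('wrist','w1.png');print(f['K'])
print(proj(f,[[536.5-.5*k,-47.8+39.9*k,36] for k in range(1,7)]+[[569.5,267,44]]))
E
```

```text
2.95 [ 5.67 10.86 96.12  0.01 73.03  4.88] [499.29  61.18 230.52] [-145.01   89.99  125.78]
[[352.41   0.   316.35]
 [  0.   352.41 239.72]
 [  0.     0.     1.  ]]
[[347.67 273.13]
 [348.6  239.69]
 [349.59 204.21]
 [350.63 166.52]
 [351.75 126.39]
 [352.94  83.59]
 [397.58  -8.4 ]]
```

View pics/w1.png

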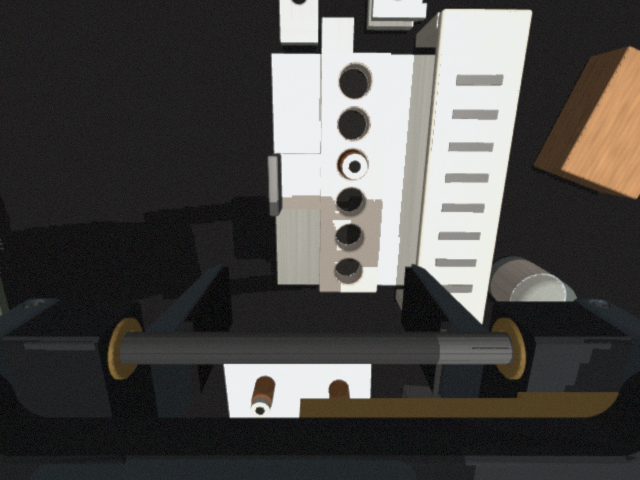

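```bash
python3 - <<'E'
from h import *
np.set_printoptions(precision=2,suppress=True)
f=grab('wrist');im=cv2.cvtColor(f['img'],cv2.COLOR_RGB2GRAY)
cv2.imwrite('pics/w1c.png',cv2.resize(f['img'][40:300,260:420,::-1],None,fx=2.3,fy=2.3,interpolation=cv2.INTER_CUBIC))
for k,g in {1:(348,270),2:(348.5,236),3:(350,200),5:(353,124),6:(355,81)}.items():
    x0,y0=int(g[0]-24),int(g[1]-22)
    roi=cv2.resize(im[y0:y0+44,x0:x0+48],None,fx=8,fy=8,interpolation=cv2.INTER_CUBIC)
    c0=roi[int(22*8),int(24*8)]
    for thr in (90,110,130):
        m=(roi<thr).astype(np.uint8); n,l,st,ce=cv2.connectedComponentsWithStats(m)
        i=l[22*8,24*8]
        if i==0: continue
        cs,_=cv2.findContours((l==i).astype(np.uint8),cv2.RETR_EXTERNAL,cv2.CHAIN_APPROX_NONE)
        c=max(cs,key=cv2.contourArea);h=cv2.convexHull(c);e=cv2.fitEllipse(h)
        uv=np.array(e[0])/8+[x0-.44,y0-.44]
        print(k,thr,uv,np.array(e[1])/8,ray(f,uv,36))
r=cams.silhouettes(f,'loaded1')
print([ (d['conf'],d['centre']) for d in r])
E
```

```text
1 90 [347.43 266.98] [17.84 25.48] [535.56  -0.44  36.  ]
1 110 [347.78 270.08] [25.18 27.63] [536.1   -4.21  36.  ]
1 130 [347.72 270.12] [25.88 28.69] [536.03  -4.25  36.  ]
2 90 [349.52 236.12] [25.09 27.57] [536.48  36.1   36.  ]
2 110 [349.25 236.95] [27.06 28.76] [536.22  35.13  36.  ]
2 130 [349.28 237.2 ] [27.9  30.11] [536.26  34.85  36.  ]
3 90 [350.42 200.88] [26.25 28.16] [535.86  75.51  36.  ]
3 110 [350.42 201.7 ] [28.38 29.44] [535.9   74.62  36.  ]
3 130 [350.49 201.99] [29.26 30.59] [535.99  74.31  36.  ]
5 90 [352.68 123.56] [29.27 31.09] [534.93 154.41  36.  ]
5 110 [352.96 123.55] [30.34 31.89] [535.21 154.43  36.  ]
5 130 [353.02 123.5 ] [30.95 32.76] [535.27 154.47  36.  ]
6 90 [354.4  81. ] [30.49 33.74] [534.93 193.93  36.  ]
6 110 [354.57  80.86] [31.38 34.47] [535.09 194.06  36.  ]
6 130 [354.63  80.74] [31.94 35.13] [535.14 194.17  36.  ]
[(0.72, [350.6, 164.7])]
```

View pics/w1c.png

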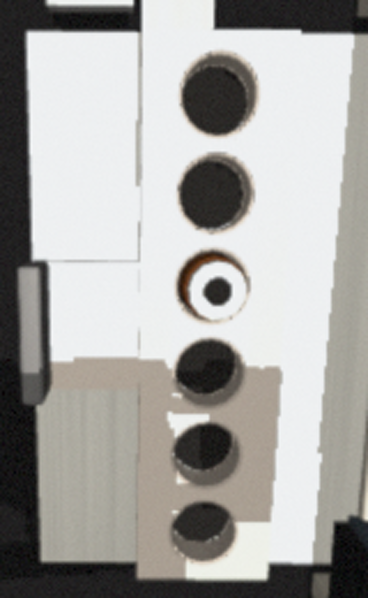

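>>> arm_command([
  [1,[-19,-411,0],0],
  [1,[-19,-411,0],0],
  [1,[-19,-411,0],0],
  [1,[-19,-411,0],0],
  [1,[-19,-411,0],0],
  [1,[-19,-411,0],0],
  [1,[-19,-411,0],0],
  [1,[-19,-411,0],0],
  [1,[-19,-411,0],0],
  [1,[-19,-411,0],0],
  [1,[-19,-411,0],0],
  [1,[-19,-411,0],0],
])

```text
time_s: 4.3
ee_pos: [481.3, -349.0, 230.7]
ee_rot: [161.6, 90.0, 72.4]
force: [-0.0, -0.1, -0.4]
gripper_width: 91.1
```

```bash
python3 - <<'E'
from h import *
np.set_printoptions(precision=2,suppress=True)
s=env.state();print(s['time_s'],s['qpos'],s['ee_pos'],s['ee_rot'])
f=grab('wrist','w2.png')
S=[[437,-357.6,50],[433.8,-267,50],[431.4,-189.2,50],[521.6,-353.9,50],[531.2,-271.1,50],[532.3,-193.9,50],[645.8,-215.5,70]]
p=proj(f,S);print(p, proj(f,[s['ee_pos']]))
im=f['img'][:,:,::-1].copy()
for q in p: cv2.circle(im,(int(round(q[0])),int(round(q[1]))),2,(0,0,255),-1)
cv2.imwrite('pics/w2b.png',im)
E
```

```text
4.3 [-37.07  19.26  84.42   0.04  76.33 -37.89] [ 481.27 -348.97  230.72] [161.62  89.96  72.43]
[[274.18 223.97]
 [268.93 134.26]
 [264.13  45.66]
 [354.52 221.57]
 [367.98 139.95]
 [373.8   52.95]
 [503.82  76.91]] [[316.22 289.55]]
```

View pics/w2b.png

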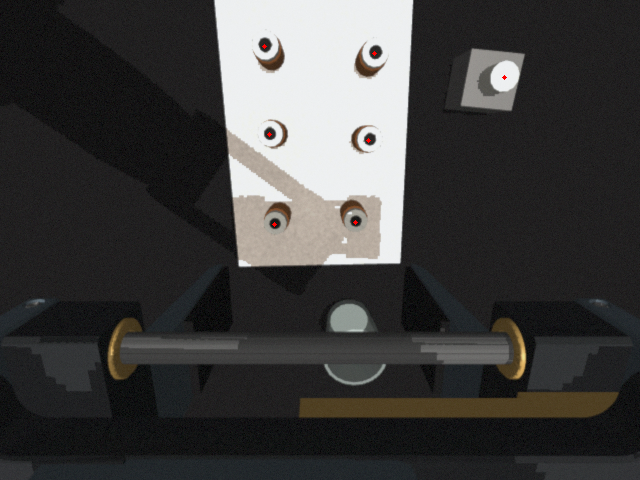

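>>> arm_command([
  [0.7,[51.4,157,-80],0],
  [0.7,[51.4,157,-80],0],
  [0.7,[51.4,157,-80],0],
  [0.7,[51.4,157,-80],0],
  [0.7,[51.4,157,-110],0],
  [0.7,[51.4,157,-130],0],
  [0.7,[51.4,157,-160],0],
  [0.7,[51.4,157,-190.5],0],
  [0.7,[51.4,157,-190.5],0],
  [0.7,[51.4,157,-190.5],0],
  [0.3,[51.4,157,-190.5],0],
  [0.1,[51.4,157,-190.5],0],
  [0,[51.4,157,-190.5],0],
  [0,[51.4,157,-190.5],0],
  [0,[51.4,157,-190.5],0],
  [0,[51.4,157,-190.5],0],
], grip_force=15)

```text
time_s: 5.95
ee_pos: [533.0, -194.2, 40.7]
ee_rot: [72.2, 89.9, -17.1]
force: [0.9, -0.6, 7.0]
gripper_width: 18.7
```

```bash
python3 - <<'E'
from h import *
s=env.state();print(s['time_s'],s['ee_pos'],s['gripper_width'],s['force'])
f=grab('wrist','w3.png');f=grab('side')
cv2.imwrite('pics/s3.png',cv2.resize(f['img'][200:360,240:420,::-1],None,fx=4,fy=4))
E
```

```text
5.95 [ 532.99575973 -194.16316873   40.66286874] 18.694562729686073 [ 0.93926466 -0.5577109   6.99264268]
```

View pics/w3.png

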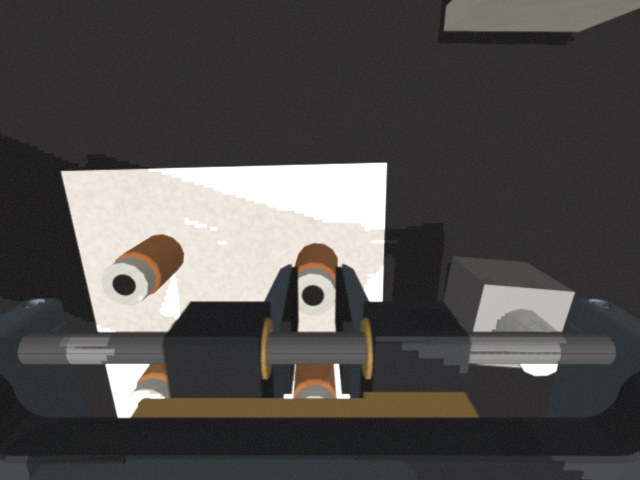

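View pics/s3.png

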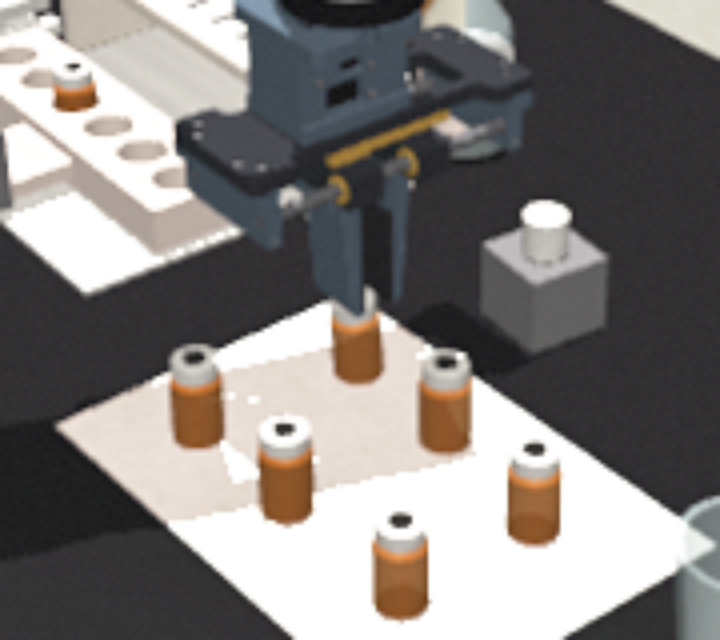

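>>> arm_command([
  [0,[0,0,0],0],
  [0,[0,0,0],0],
  [0,[0,0,0],0],
])

```text
time_s: 6.35
ee_pos: [535.8, -194.9, 42.3]
ee_rot: [73.5, 89.5, -15.9]
force: [3.8, 0.3, 8.5]
gripper_width: 0.5
```

```bash
python3 - <<'E'
from h import *
s=env.state();print(s['time_s'],s['ee_pos'],s['gripper_width'],s['force'],s['torque'])
f=grab('wrist');p=proj(f,[s['ee_pos'],[532.3,-193.9,50]]);print(p)
cv2.imwrite('pics/w4.png',cv2.resize(f['img'][220:420,220:420,::-1],None,fx=3,fy=3))
f=grab('scene')
cv2.imwrite('pics/c4.png',cv2.resize(f['img'][190:290,190:310,::-1],None,fx=6,fy=6))
E
```

```text
6.35 [ 535.84933857 -194.85526416   42.32422057] 0.4850918366250998 [3.82052534 0.27073122 8.48501525] [-0.00822663 -0.5593403   0.0253489 ]
[[316.21197911 289.54602002]
 [309.70984276 293.98389223]]
```

View pics/w4.png

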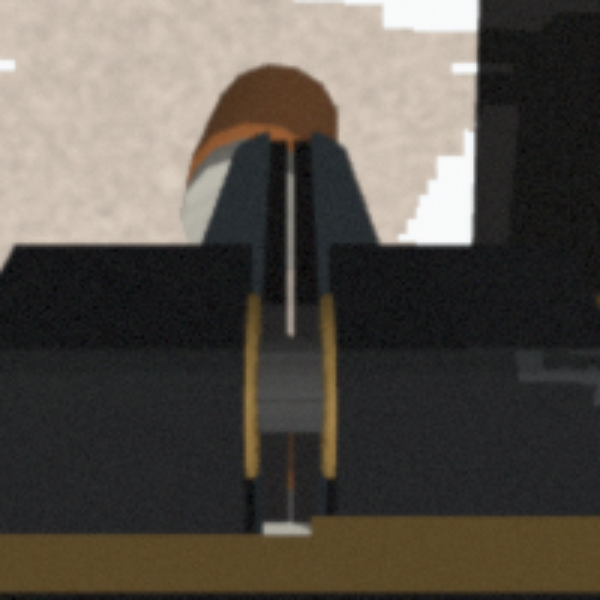

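View pics/c4.png

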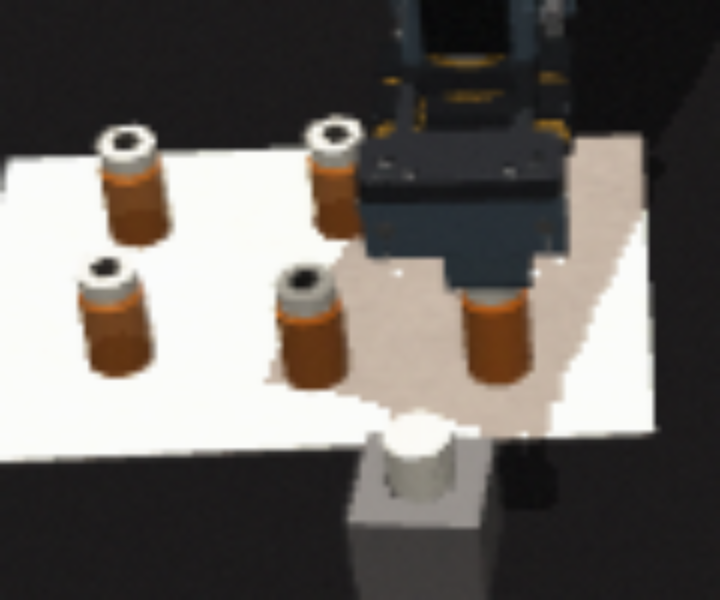

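```bash
python3 - <<'E'
from h import *
f=grab('side')
cv2.imwrite('pics/s5.png',cv2.resize(f['img'][230:330,270:400,::-1],None,fx=6,fy=6,interpolation=cv2.INTER_CUBIC))
s=env.state();e=s['ee_pos']
print((proj(f,[e,e-[0,0,11],[532.3,-193.9,0],[532.3,-193.9,50]])-[270,230])*6)
f=grab('scene');print((proj(f,[e,e-[0,0,11],[532.3,-193.9,0],[532.3,-193.9,50]])-[190,190])*6)
E
```

```text
[[362.39497918 276.95924976]
 [362.76650675 302.23737039]
 [354.53941784 375.14061332]
 [352.66989299 261.30200257]]
[[487.99340455 294.81871282]
 [489.73938368 314.91387583]
 [497.18586996 365.12004275]
 [489.43515194 274.95630432]]
```

View pics/s5.png

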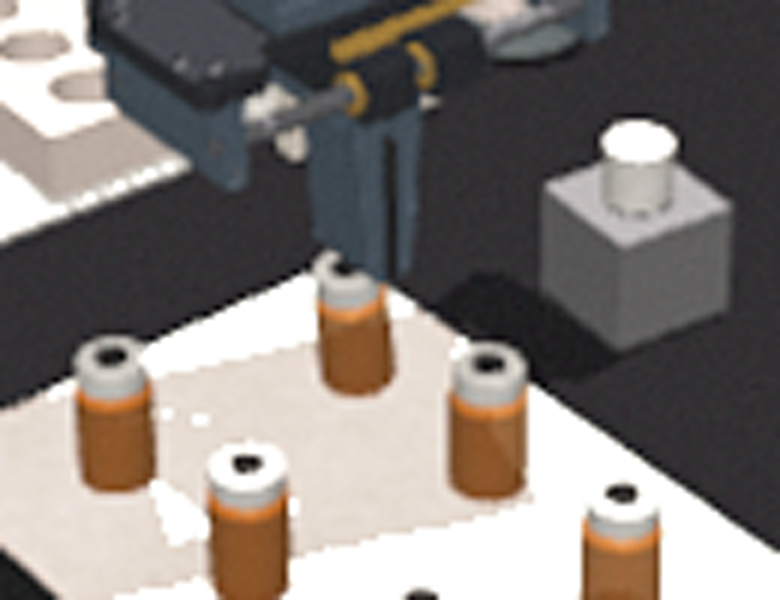

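>>> arm_command([
  [0.6,[0,0,0],0],
  [0.6,[0,0,0],0],
  [0.6,[0,0,0],0],
  [0.6,[0,0,0],0],
  [0.6,[0,0,0],0],
])

```text
time_s: 7.05
ee_pos: [532.3, -193.9, 40.1]
ee_rot: [63.4, 90.0, -25.9]
force: [0.2, -0.9, 2.8]
gripper_width: 37.7
```

```bash
python3 - <<'E'
from h import *
s=env.state();e=s['ee_pos'];print(s['time_s'],e,s['gripper_width'],s['force'],s['ee_rot'])
f=grab('side')
a=[cv2.resize(f['img'][230:330,290:400,::-1],None,fx=3.6,fy=3.6,interpolation=cv2.INTER_CUBIC)]
w=s['gripper_width']/2
pts=[e+[dx,dy,-11] for dx in(-w,w) for dy in (-16,16)]
def mark(f,x0,y0,x1,y1,k):
    im=cv2.resize(f['img'][y0:y1,x0:x1,::-1],None,fx=k,fy=k,interpolation=cv2.INTER_CUBIC)
    for q in proj(f,pts): cv2.circle(im,tuple(int(v) for v in (q-[x0,y0]+.5)*k),3,(0,0,255),-1)
    return im
A=mark(f,270,230,400,330,6);cv2.imwrite('pics/s6.png',A)
f=grab('scene');cv2.imwrite('pics/c6.png',mark(f,220,190,320,270,7))
f=grab('wrist');cv2.imwrite('pics/w6.png',mark(f,200,200,440,380,3))
E
```

```text
7.05 [ 532.31778775 -193.93489219   40.06146567] 37.72073871682482 [ 0.2011131  -0.86863504  2.82736741] [ 63.40539814  89.99094049 -25.90958171]
```

View pics/s6.png

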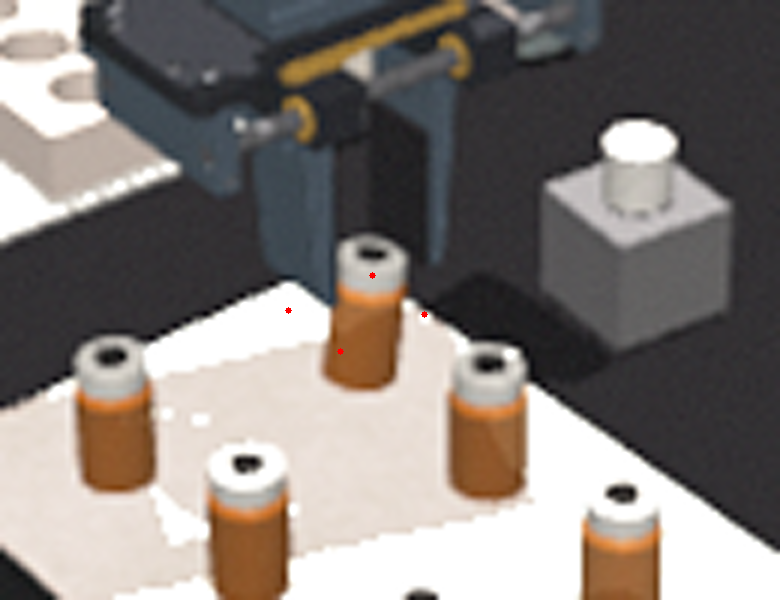

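View pics/c6.png

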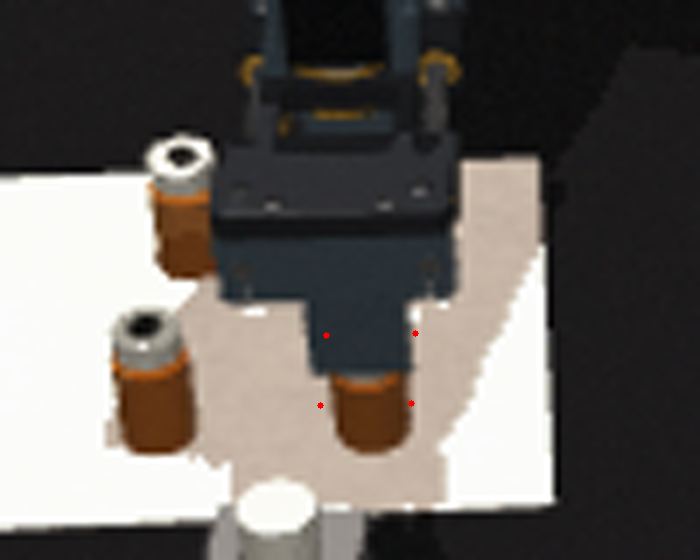

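View pics/w6.png

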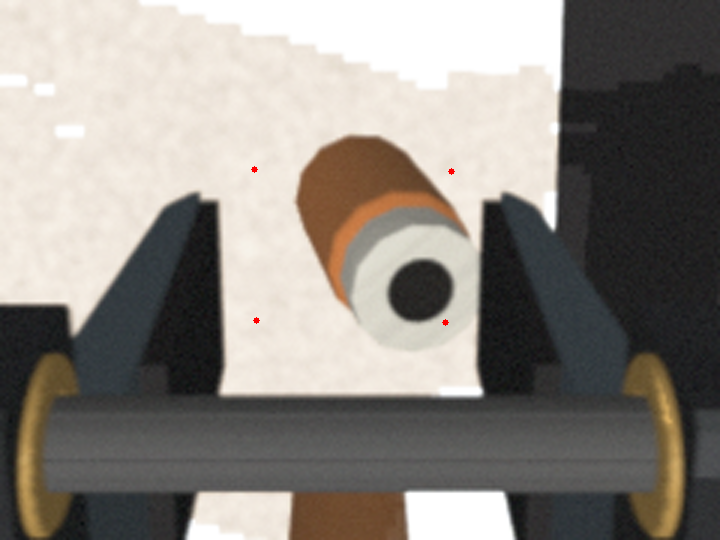

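```bash
python3 - <<'E'
from h import *
s=env.state();e=s['ee_pos'];print(s['gripper_width'])
f=grab('wrist')
for z in (-20,-11,0,8,16): print(z,[proj(f,[e+[dx,dy,z]])[0].round(1) for dx in(-45.5,45.5) for dy in(-16,16)])
a=cv2.imread('pics/w2.png')[240:420,140:500];cv2.imwrite('pics/w2c.png',cv2.resize(a,None,fx=2.2,fy=2.2,interpolation=cv2.INTER_CUBIC))
E
```

```text
49.69277159363122
-20 [array([243. , 298.7]), array([240.4, 250. ]), array([388.8, 300.2]), array([392.5, 251.7])]
-11 [array([240. , 305.4]), array([237.2, 255. ]), array([391.7, 307. ]), array([395.8, 256.7])]
0 [array([236. , 314.4]), array([232.8, 261.7]), array([395.6, 316.1]), array([400.1, 263.5])]
8 [array([232.8, 321.6]), array([229.3, 267. ]), array([398.8, 323.3]), array([403.6, 268.9])]
16 [array([229.3, 329.4]), array([225.5, 272.8]), array([402.1, 331.2]), array([407.3, 274.8])]
```

View pics/w2c.png

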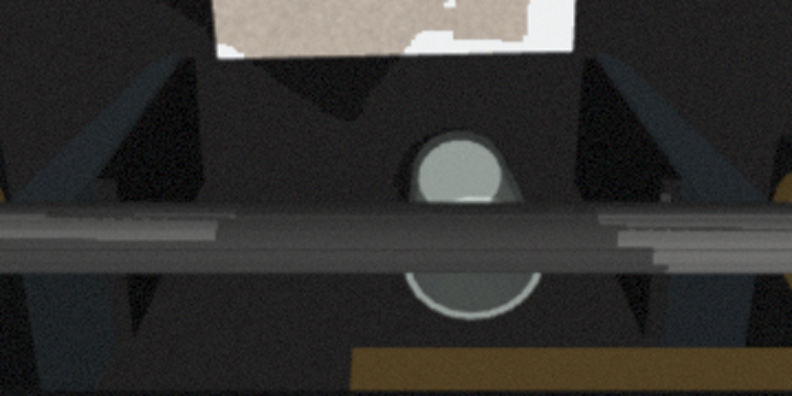

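>>> arm_command([
  [0.7,[0,0,30],0],
  [0.7,[0,0,80],0],
  [0.7,[0,-40,110],0],
  [0.7,[0,-40,110],0],
  [0.7,[0,-40,110],0],
])

```text
time_s: 7.75
ee_pos: [531.8, -234.2, 149.7]
ee_rot: [-140.1, 90.0, 130.6]
force: [0.2, 0.4, 0.5]
gripper_width: 63.7
```

```bash
cat >> h.py <<'E'
def septa(f,z=50,box=None,show=None,lo=12,hi=140):
    """dark septum blobs surrounded by bright cap"""
    im=cv2.cvtColor(f['img'],cv2.COLOR_RGB2GRAY)
    out=[];x0,x1,y0,y1=box
    k=8
    roi=cv2.resize(im[y0:y1,x0:x1],None,fx=k,fy=k,interpolation=cv2.INTER_CUBIC)
    m=(roi<90).astype(np.uint8);n,l,st,ce=cv2.connectedComponentsWithStats(m)
    for i in range(1,n):
        a=st[i,4]/k/k
        if lo<a<hi:
            asp=st[i,2]/st[i,3]
            if .5<asp<2.2:
                ring=cv2.dilate((l==i).astype(np.uint8),np.ones((2*k+1,2*k+1)))-(l==i)
                b=roi[ring>0].mean()
                uv=(ce[i]+.5)/k-.5+[x0,y0]
                out.append((uv.round(1),round(a,1),round(b),ray(f,uv,z)[:2].round(1)))
    return out
E
python3 - <<'E'
from h import *
s=env.state();e=s['ee_pos'];print(e,s['gripper_width'],s['force'],s['time_s'])
f=grab('wrist','w7.png')
for o in septa(f,50,(100,560,0,300),lo=15,hi=300): print(o)
for n,b in (('side',(260,410,245,370)),('scene',(180,310,200,300))):
    f=grab(n)
    print(n)
    for o in septa(f,50,b,lo=3,hi=40): print(o)
    if n=='side': cv2.imwrite('pics/s7.png',cv2.resize(f['img'][230:360,260:410,::-1],None,fx=5,fy=5,interpolation=cv2.INTER_CUBIC))
E
```

```text
[ 531.81437914 -234.17801226  149.7181676 ] 63.73120629030889 [0.20486543 0.4404898  0.49634675] 7.75
(array([317. , 170.5]), np.float64(89.4), 124, array([ 531.8, -178.7]))
(array([190. , 180.9]), np.float64(166.7), 135, array([ 431.7, -187.7]))
(array([318.5, 188.2]), np.float64(141.0), 149, array([ 533.1, -192.5]))
(array([445.6, 217.5]), np.float64(191.0), 103, array([ 636.7, -215.3]))
(array([201.9, 272.9]), np.float64(126.1), 142, array([ 434.5, -265.8]))
(array([316.6, 278.2]), np.float64(132.7), 128, array([ 532.4, -269.7]))
side
(array([328.9, 245.2]), np.float64(5.1), 141, array([602.9, -98.6]))
(array([288.1, 288.9]), np.float64(9.5), 166, array([ 431.7, -188.8]))
(array([351. , 290.2]), np.float64(10.0), 154, array([ 532.2, -271.1]))
(array([333.3, 292.5]), np.float64(7.7), 126, array([ 498.5, -255.5]))
(array([292.9, 307.6]), np.float64(17.8), 126, array([ 404.7, -248. ]))
(array([310.8, 306.6]), np.float64(9.9), 166, array([ 434.6, -266.6]))
(array([373.2, 311.8]), np.float64(9.2), 198, array([ 521.7, -353.8]))
(array([307.1, 327.5]), np.float64(6.0), 121, array([ 392.2, -315.5]))
(array([339.8, 329.7]), np.float64(10.8), 195, array([ 437.1, -357.8]))
(array([335.3, 350.9]), np.float64(8.5), 120, array([ 395.3, -399.4]))
scene
(array([275.3, 210.7]), np.float64(9.1), 152, array([ 430.9, -189.2]))
(array([210.4, 213.1]), np.float64(7.1), 198, array([ 436.6, -358.2]))
(array([207.1, 234.1]), np.float64(8.0), 197, array([ 521.6, -354.1]))
(array([240.2, 236.2]), np.float64(11.8), 145, array([ 531.5, -271.3]))
(array([271.6, 235.9]), np.float64(7.9), 198, array([ 532.7, -193.8]))
```

View pics/w7.png

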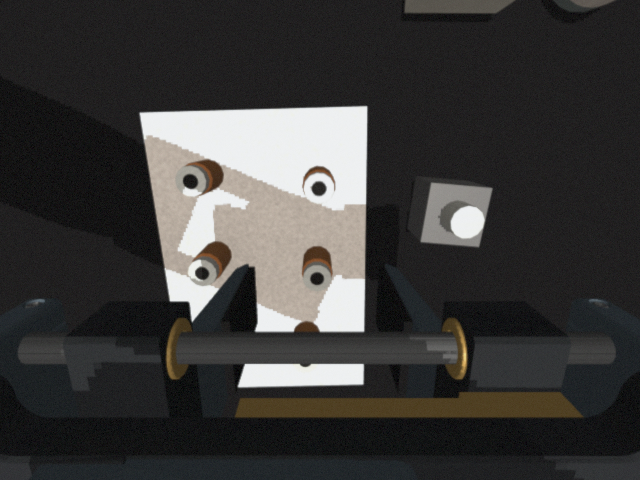

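View pics/s7.png

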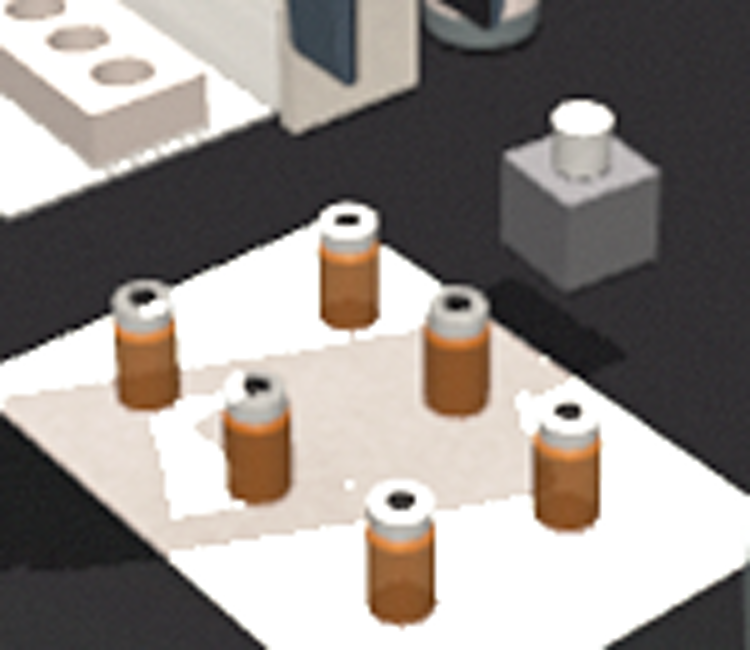

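>>> arm_command([
  [0.6,[0.3,40,-30],0],
  [0.6,[0.3,40,-60],0],
  [0.6,[0.3,40,-90],0],
  [0.6,[0.3,40,-115],0],
  [0.6,[0.3,40,-128],0],
  [0.6,[0.3,40,-128],0],
  [0.6,[0.3,40,-128],0],
  [0.2,[0.3,40,-128],0],
  [0.1,[0.3,40,-128],0],
  [0.1,[0.3,40,-128],0],
  [0.1,[0.3,40,-128],0],
  [0.1,[0.3,40,-128],0],
  [0.1,[0.3,40,-128],0],
  [0.1,[0.3,40,-128],0],
  [0.1,[0.3,40,-120],0],
  [0.1,[0.3,40,-90],0],
  [0.1,[0.3,40,-50],0],
  [0.1,[0.3,40,-50],0],
  [0.1,[0.3,40,-50],0],
], grip_force=15)

```text
time_s: 9.8
ee_pos: [532.8, -193.9, 100.8]
ee_rot: [69.6, 89.9, -19.7]
force: [0.2, 1.0, -0.9]
gripper_width: 26.8
```

```bash
python3 - <<'E'
from h import *
s=env.state();print(s['ee_pos'],s['gripper_width'],s['force'])
f=grab('side','x.png');cv2.imwrite('pics/s8.png',cv2.resize(f['img'][200:330,260:410,::-1],None,fx=5,fy=5,interpolation=cv2.INTER_CUBIC))
f=grab('wrist','w8.png')
E
```

```text
[ 532.7633145  -193.92733029  100.78980587] 26.762281737045523 [ 0.17929461  1.03082323 -0.91008009]
```

View pics/s8.png

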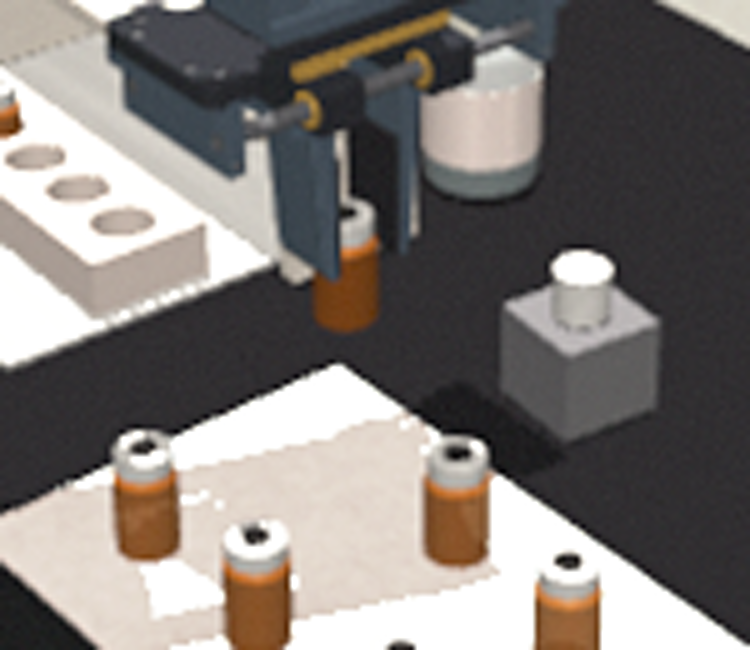

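View pics/w8.png

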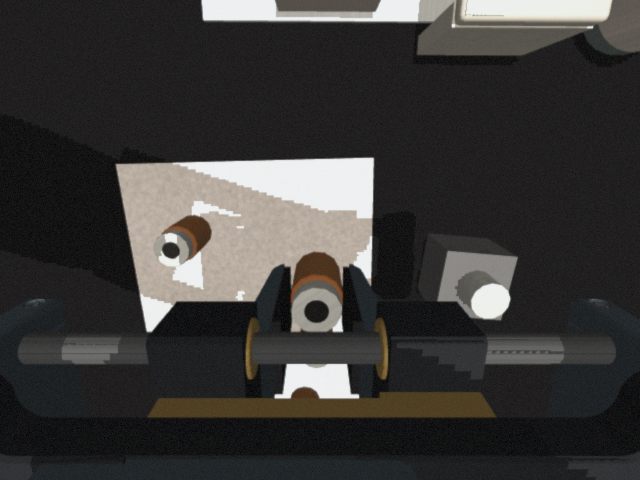

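>>> arm_command([
  [0.1,[3.6,50,0],0],
  [0.1,[3.6,100,0],0],
  [0.1,[3.6,150,0],0],
  [0.1,[3.6,186.6,-15],0],
  [0.1,[3.6,186.6,-32],0],
  [0.1,[3.6,186.6,-32],0],
  [0.1,[3.6,186.6,-32],0],
  [0.1,[3.6,186.6,-32],0],
])

```text
time_s: 10.7
ee_pos: [536.6, -8.0, 68.2]
ee_rot: [69.5, 90.0, -19.9]
force: [-0.0, 0.1, -1.2]
gripper_width: 26.7
```

```bash
python3 - <<'E'
from h import *
s=env.state();print(s['ee_pos'],s['gripper_width'],s['force'])
f=grab('side');cv2.imwrite('pics/s9.png',cv2.resize(f['img'][150:280,190:340,::-1],None,fx=5,fy=5,interpolation=cv2.INTER_CUBIC))
f=grab('wrist');cv2.imwrite('pics/w9.png',cv2.resize(f['img'][100:360,200:440,::-1],None,fx=2.3,fy=2.3,interpolation=cv2.INTER_CUBIC))
f=grab('scene');cv2.imwrite('pics/c9.png',cv2.resize(f['img'][195:295,310:450,::-1],None,fx=5,fy=5,interpolation=cv2.INTER_CUBIC))
E
```

```text
[536.55863327  -8.04546776  68.19144445] 26.66720930017572 [-0.03962968  0.097414   -1.2212171 ]
```

View pics/s9.png

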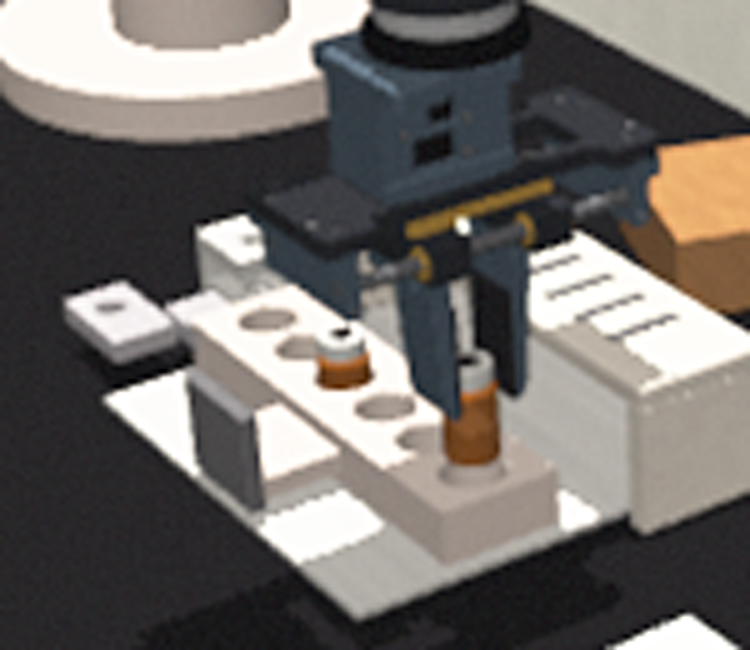

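View pics/w9.png

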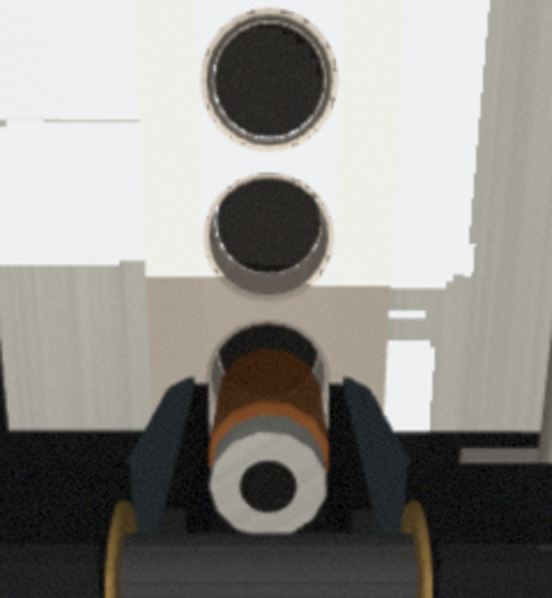

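View pics/c9.png

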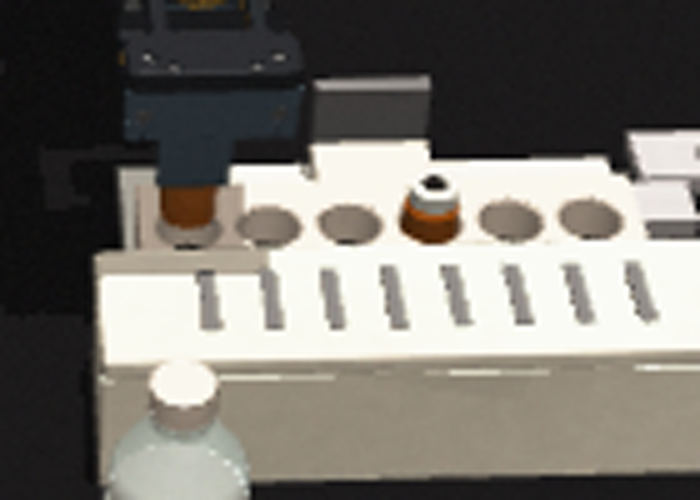

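```bash
python3 - <<'E'
from h import *
f=grab('wrist')
for c in ((270,78),(269,234)): print(ray(f,np.array(c)/2.3+[199.7,99.7],36))
# cap of held vial: base at 46 => cap top 96
print(ray(f,np.array((268.5,487))/2.3+[199.7,99.7],96), env.state()['ee_pos'])
E
```

```text
[536.41950759  75.09389148  36.        ]
[536.56188901  35.4960699   36.        ]
[536.75911217  -6.84398044  96.        ] [536.6276851   -7.91836688  68.50155893]
```

>>> arm_command([
  [0.1,[0,1.5,-5],0],
  [0.1,[0,1.5,-10],0],
  [0.1,[0,1.5,-15],0],
  [0.1,[0,1.5,-20],0],
  [0.1,[0,1.5,-25],0],
  [0.1,[0,1.5,-30],0],
  [0.1,[0,1.5,-33],0],
  [0.1,[0,1.5,-33],0],
])

```text
time_s: 11.7
ee_pos: [535.9, -5.8, 34.4]
ee_rot: [-90.7, 89.9, 180.0]
force: [0.4, 0.2, -0.2]
gripper_width: 27.0
```

>>> arm_command([
  [0.1,[0,0,-2.5],0],
  [0.1,[0,0,-2.5],0],
  [0.1,[0,0,-2.5],0],
  [0.6,[0,0,-2.5],0],
  [0.6,[0,0,-2.5],0],
  [0.6,[0,0,-2.5],0],
  [0.6,[0,0,-2.5],0],
  [0.6,[0,0,5],0],
  [0.6,[0,0,30],0],
  [0.6,[0,0,75],0],
  [0.6,[0,0,75],0],
])

```text
time_s: 12.8
ee_pos: [540.5, -5.9, 115.9]
ee_rot: [87.7, 89.3, -1.6]
force: [0.2, 0.1, 1.4]
gripper_width: 54.7
```

```bash
python3 - <<'E'
from h import *
s=env.state();print(s['time_s'],s['ee_pos'],s['gripper_width'],s['force'])
f=grab('wrist','w10.png')
for o in septa(f,60,(260,380,0,340),lo=20,hi=500): print(o)
E
```

```text
12.8 [540.48286196  -5.89029154 115.91164136] 54.71401745973294 [0.2481148  0.09141231 1.44879007]
(array([329.9,   4.2]), np.float64(51.8), 102, array([547.4, 149.4]))
(array([309.4,  70.3]), np.float64(288.7), 151, array([535.7, 114.1]))
(array([310.1,  91.2]), np.float64(386.0), 134, array([536.2, 102.3]))
(array([309.8, 234.9]), np.float64(459.4), 110, array([536.5,   9.6]))
(array([309.7, 253.9]), np.float64(200.7), 129, array([536.5,  -4.4]))
```

View pics/w10.png

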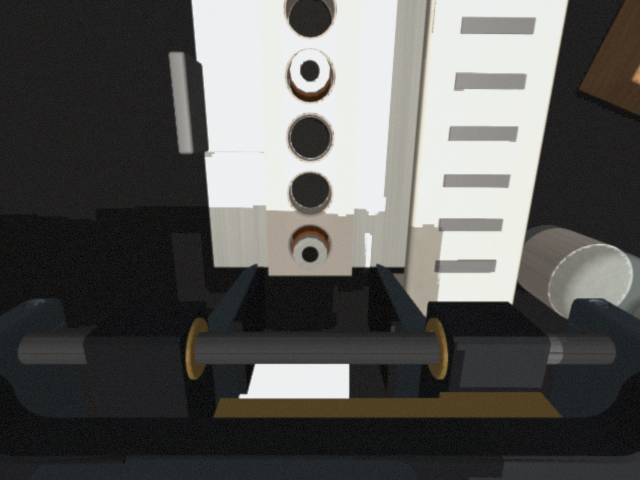

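>>> arm_command([
  [0.6,[-104.9,-183.2,0],0],
  [0.6,[-104.9,-183.2,0],0],
  [0.6,[-104.9,-183.2,0],0],
  [0.6,[-104.9,-183.2,0],0],
  [0.6,[-104.9,-183.2,-10],0],
  [0.6,[-104.9,-183.2,-20],0],
  [0.6,[-104.9,-183.2,-50],0],
  [0.6,[-104.9,-183.2,-75],0],
  [0.6,[-104.9,-183.2,-88],0],
  [0.6,[-104.9,-183.2,-88],0],
  [0.6,[-104.9,-183.2,-88],0],
  [0.1,[-104.9,-183.2,-88],0],
  [0.1,[-104.9,-183.2,-88],0],
  [0.1,[-104.9,-183.2,-88],0],
  [0.1,[-104.9,-183.2,-88],0],
  [0.1,[-104.9,-183.2,-88],0],
  [0.1,[-104.9,-183.2,-88],0],
  [0.1,[-104.9,-183.2,-80],0],
  [0.1,[-104.9,-183.2,-50],0],
  [0.1,[-104.9,-183.2,-10],0],
])

```text
time_s: 14.85
ee_pos: [429.8, -188.4, 99.7]
ee_rot: [-114.5, 89.7, 156.1]
force: [0.0, -0.6, 0.2]
gripper_width: 26.4
```

>>> arm_command([
  [0.1,[20,45,0],0],
  [0.1,[40,88,0],0],
  [0.1,[60,131,0],0],
  [0.1,[80,174,0],0],
  [0.1,[95,205,0],0],
  [0.1,[104.6,223.2,-10],0],
  [0.1,[104.6,223.2,-25],0],
  [0.1,[104.6,223.2,-36],0],
  [0.1,[104.6,223.2,-36],0],
  [0.1,[104.6,223.2,-36],0],
  [0.1,[104.6,223.2,-42],0],
  [0.1,[104.6,223.2,-47],0],
  [0.1,[104.6,223.2,-52],0],
  [0.1,[104.6,223.2,-57],0],
  [0.1,[104.6,223.2,-62],0],
  [0.1,[104.6,223.2,-65],0],
  [0.1,[104.6,223.2,-65],0],
])

```text
time_s: 16.55
ee_pos: [535.6, 34.2, 34.4]
ee_rot: [-89.1, 89.9, -178.4]
force: [0.5, 0.0, 0.6]
gripper_width: 26.9
```

Clean entry. Release, lift, and look.

>>> arm_command([
  [0.1,[0,0,-2.5],0],
  [0.1,[0,0,-2.5],0],
  [0.1,[0,0,-2.5],0],
  [0.6,[0,0,-2.5],0],
  [0.6,[0,0,-2.5],0],
  [0.6,[0,0,-2.5],0],
  [0.6,[0,0,-2.5],0],
  [0.6,[0,0,5],0],
  [0.6,[0,0,30],0],
  [0.6,[0,0,75],0],
  [0.6,[0,0,75],0],
  [0.6,[0,0,75],0],
])

```text
time_s: 17.75
ee_pos: [536.7, 34.2, 111.5]
ee_rot: [91.5, 89.8, 2.2]
force: [0.6, -0.3, 0.0]
gripper_width: 54.7
```

```bash
python3 - <<'E'
from h import *
s=env.state();print(s['time_s'],s['ee_pos'],s['gripper_width'],s['force'])
f=grab('wrist')
for o in septa(f,60,(260,380,0,340),lo=20,hi=500): print(o)
cv2.imwrite('pics/w11.png',f['img'][0:320,100:500,::-1])
for n,b in (('side',(260,410,245,370)),('scene',(180,310,200,300))):
    f=grab(n)
    print(n)
    for o in septa(f,50,b,lo=3,hi=40): print(o)
    if n=='side': cv2.imwrite('pics/s11.png',cv2.resize(f['img'][230:360,260:410,::-1],None,fx=4,fy=4,interpolation=cv2.INTER_CUBIC))
E
```

```text
17.75 [536.73810405  34.2448843  111.52784827] 54.71454061205035 [ 0.63407494 -0.33889484  0.00668268]
(array([294.9,   3.8]), np.float64(46.8), 108, array([523.1, 188.1]))
(array([337.5,   3.9]), np.float64(42.2), 102, array([547.3, 188.4]))
(array([314.9,  58.8]), np.float64(260.3), 108, array([534.7, 159.9]))
(array([315.6, 138.8]), np.float64(251.2), 151, array([535.6, 114.2]))
(array([315.4, 237. ]), np.float64(488.2), 110, array([536.1,  49.6]))
(array([314.7, 256.7]), np.float64(207.2), 129, array([535.8,  35.3]))
(array([315. , 308.1]), np.float64(183.0), 128, array([536.4,  -4.4]))
side
(array([351. , 290.2]), np.float64(7.8), 192, array([ 532.1, -271.1]))
(array([310.6, 306.8]), np.float64(9.4), 190, array([ 434., -267.]))
(array([373.2, 311.8]), np.float64(10.6), 191, array([ 521.7, -353.8]))
(array([339.7, 329.7]), np.float64(12.6), 192, array([ 437.1, -357.6]))
scene
(array([245.5, 211.8]), np.float64(6.8), 198, array([ 433.7, -267.1]))
(array([210.4, 213.1]), np.float64(7.3), 197, array([ 436.6, -358.1]))
(array([207.1, 234.1]), np.float64(8.1), 196, array([ 521.6, -354.1]))
(array([240.3, 236.1]), np.float64(8.1), 194, array([ 531.5, -271. ]))
```

View pics/w11.png

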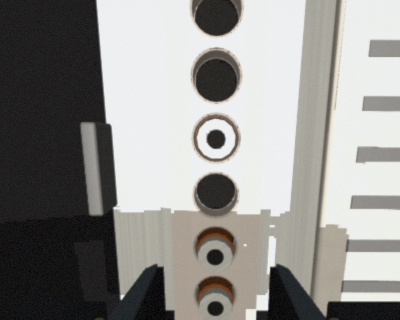

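View pics/s11.png

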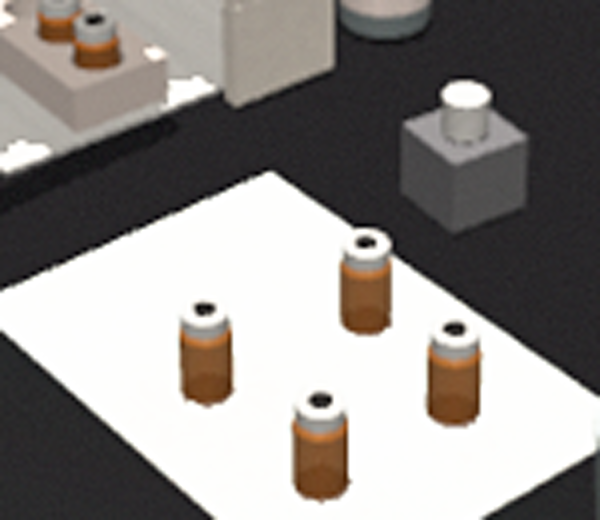

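>>> arm_command([
  [0.6,[-4.1,-305.3,0],0],
  [0.6,[-4.1,-305.3,0],0],
  [0.6,[-4.1,-305.3,0],0],
  [0.6,[-4.1,-305.3,0],0],
  [0.6,[-4.1,-305.3,0],0],
  [0.6,[-4.1,-305.3,0],0],
  [0.6,[-4.1,-305.3,-10],0],
  [0.6,[-4.1,-305.3,-20],0],
  [0.6,[-4.1,-305.3,-50],0],
  [0.6,[-4.1,-305.3,-75],0],
  [0.6,[-4.1,-305.3,-88],0],
  [0.6,[-4.1,-305.3,-88],0],
  [0.6,[-4.1,-305.3,-88],0],
  [0.1,[-4.1,-305.3,-88],0],
  [0.1,[-4.1,-305.3,-88],0],
  [0.1,[-4.1,-305.3,-88],0],
  [0.1,[-4.1,-305.3,-88],0],
  [0.1,[-4.1,-305.3,-88],0],
  [0.1,[-4.1,-305.3,-88],0],
])

```text
time_s: 19.8
ee_pos: [532.3, -271.3, 22.5]
ee_rot: [66.9, 89.9, -22.5]
force: [0.5, -0.5, 3.8]
gripper_width: 26.6
```

>>> arm_command([
  [0.1,[0,0,8],0],
  [0.1,[0,0,35],0],
  [0.1,[0,10,78],0],
  [0.1,[1,55,85],0],
  [0.1,[1,103,85],0],
  [0.1,[2,151,85],0],
  [0.1,[3,200,85],0],
  [0.1,[3.9,248,85],0],
  [0.1,[3.9,295,85],0],
  [0.1,[3.9,330,85],0],
  [0.1,[3.9,345.1,75],0],
  [0.1,[3.9,345.1,55],0],
  [0.1,[3.9,345.1,42],0],
  [0.1,[3.9,345.1,42],0],
  [0.1,[3.9,345.1,42],0],
  [0.1,[3.9,345.1,35],0],
  [0.1,[3.9,345.1,28],0],
  [0.1,[3.9,345.1,21],0],
  [0.1,[3.9,345.1,14],0],
  [0.1,[3.9,345.1,13],0],
])

```text
time_s: 21.8
ee_pos: [534.9, 73.9, 33.9]
ee_rot: [-82.5, 89.9, -171.8]
force: [-1.0, 0.7, -0.6]
gripper_width: 26.4
```

>>> arm_command([
  [0.1,[0,0,-2.5],0],
  [0.1,[0,0,-2.5],0],
  [0.1,[0,0,-2.5],0],
])

```text
time_s: 22.1
ee_pos: [535.9, 74.1, 32.6]
ee_rot: [92.6, 90.0, 3.3]
force: [-0.2, 0.5, 0.0]
gripper_width: 26.5
```

>>> arm_command([
  [0.6,[0,0,0],0],
  [0.6,[0,0,0],0],
  [0.6,[0,0,0],0],
  [0.6,[0,0,0],0],
  [0.6,[0,0,7],0],
  [0.6,[0,0,35],0],
  [0.6,[0,0,77.5],0],
  [0.6,[0,0,77.5],0],
  [0.6,[-102,-341,77.5],0],
  [0.6,[-102,-341,77.5],0],
  [0.6,[-102,-341,77.5],0],
  [0.6,[-102,-341,77.5],0],
  [0.6,[-102,-341,77.5],0],
  [0.6,[-102,-341,77.5],0],
  [0.6,[-102,-341,77.5],0],
  [0.6,[-102,-341,77.5],0],
  [0.6,[-102,-341,77.5],0],
])

```text
time_s: 23.8
ee_pos: [433.1, -267.9, 109.8]
ee_rot: [-169.3, 90.0, 101.2]
force: [-0.1, 1.4, 0.8]
gripper_width: 54.9
```

```bash
python3 - <<'E'
from h import *
s=env.state();print(s['time_s'],s['ee_pos'],s['gripper_width'],s['force'])
f=grab('side')
cv2.imwrite('pics/s12.png',cv2.resize(f['img'][180:360,200:410,::-1],None,fx=3.5,fy=3.5,interpolation=cv2.INTER_CUBIC))
for o in septa(f,50,(260,410,245,370),lo=3,hi=40): print(o)
E
```

```text
23.8 [ 433.13191378 -267.87736323  109.77511154] 54.943814722837054 [-0.10010897  1.44154211  0.83106037]
(array([310.6, 306.7]), np.float64(12.2), 154, array([ 434.1, -266.9]))
(array([373.2, 311.8]), np.float64(9.1), 198, array([ 521.7, -353.8]))
(array([339.7, 329.7]), np.float64(11.0), 189, array([ 437. , -357.8]))
```

View pics/s12.png

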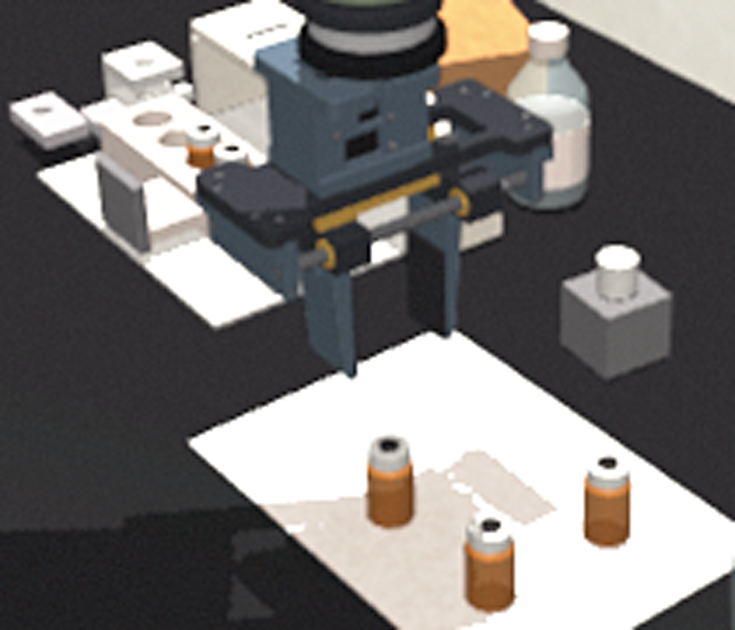

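>>> arm_command([
  [0.6,[0.2,0,-30],0],
  [0.6,[0.2,0,-55],0],
  [0.6,[0.2,0,-75],0],
  [0.6,[0.2,0,-88],0],
  [0.6,[0.2,0,-88],0],
  [0.6,[0.2,0,-88],0],
  [0.1,[0.2,0,-88],0],
  [0.1,[0.2,0,-88],0],
  [0.1,[0.2,0,-88],0],
  [0.1,[0.2,0,-88],0],
  [0.1,[0.2,0,-88],0],
  [0.1,[0.2,0,-88],0],
  [0.1,[0.2,0,-80],0],
  [0.1,[0.2,0,-50],0],
  [0.1,[0.2,0,-5],0],
])

```text
time_s: 25.35
ee_pos: [432.0, -265.9, 104.0]
ee_rot: [-122.3, 89.6, 148.3]
force: [1.0, 0.4, -0.4]
gripper_width: 26.7
```

>>> arm_command([
  [0.1,[11,45,0],0],
  [0.1,[22,92,0],0],
  [0.1,[33,140,0],0],
  [0.1,[45,187,0],0],
  [0.1,[56,235,0],0],
  [0.1,[68,282,0],0],
  [0.1,[79,330,0],0],
  [0.1,[90,377,0],0],
  [0.1,[101.3,410,0],0],
  [0.1,[101.3,420.8,-10],0],
  [0.1,[101.3,420.8,-28],0],
  [0.1,[101.3,420.8,-41],0],
  [0.1,[101.3,420.8,-41],0],
  [0.1,[101.3,420.8,-41],0],
  [0.1,[101.3,420.8,-47],0],
  [0.1,[101.3,420.8,-54],0],
  [0.1,[101.3,420.8,-61],0],
  [0.1,[101.3,420.8,-67],0],
  [0.1,[101.3,420.8,-70],0],
  [0.1,[101.3,420.8,-70],0],
])

```text
time_s: 27.35
ee_pos: [534.9, 153.7, 34.3]
ee_rot: [-73.4, 89.9, -162.7]
force: [0.5, -0.3, -1.6]
gripper_width: 27.0
```

>>> arm_command([
  [0.1,[0,0,-2.5],0],
  [0.1,[0,0,-2.5],0],
  [0.1,[0,0,-2.5],0],
])

```text
time_s: 27.65
ee_pos: [535.3, 153.9, 32.6]
ee_rot: [99.3, 90.0, 10.0]
force: [0.1, -0.3, -0.1]
gripper_width: 26.9
```

>>> arm_command([
  [0.6,[0,0,0],0],
  [0.6,[0,0,0],0],
  [0.6,[0,0,0],0],
  [0.6,[0,0,0],0],
  [0.6,[0,0,7],0],
  [0.6,[0,0,35],0],
  [0.6,[0,0,77.5],0],
  [0.6,[0,0,77.5],0],
  [0.6,[-13.5,-507.8,77.5],0],
  [0.6,[-13.5,-507.8,77.5],0],
  [0.6,[-13.5,-507.8,77.5],0],
  [0.6,[-13.5,-507.8,77.5],0],
  [0.6,[-13.5,-507.8,77.5],0],
  [0.6,[-13.5,-507.8,77.5],0],
  [0.6,[-13.5,-507.8,77.5],0],
  [0.6,[-13.5,-507.8,77.5],0],
  [0.6,[-13.5,-507.8,77.5],0],
  [0.6,[-13.5,-507.8,77.5],0],
  [0.6,[-13.5,-507.8,77.5],0],
  [0.6,[-13.5,-507.8,77.5],0],
])

```text
time_s: 29.65
ee_pos: [521.1, -355.3, 109.4]
ee_rot: [-145.4, 90.0, 125.2]
force: [-0.2, 1.6, 0.2]
gripper_width: 54.7
```

```bash
python3 - <<'E'
from h import *
s=env.state();print(s['time_s'],s['ee_pos'],s['gripper_width'],s['force'])
f=grab('side')
cv2.imwrite('pics/s13.png',cv2.resize(f['img'][180:360,200:410,::-1],None,fx=3.5,fy=3.5,interpolation=cv2.INTER_CUBIC))
for o in septa(f,50,(260,410,245,370),lo=3,hi=40): print(o)
f=grab('wrist')
for o in septa(f,50,(100,560,0,300),lo=15,hi=300): print(o)
E
```

```text
29.65 [ 521.13957744 -355.31928906  109.35427856] 54.67102881449699 [-0.1790177   1.56342526  0.15508945]
(array([380.2, 281.1]), np.float64(3.9), 91, array([ 601. , -282.4]))
(array([373.2, 311.7]), np.float64(14.0), 148, array([ 521.9, -353.5]))
(array([339.7, 329.6]), np.float64(16.0), 148, array([ 437.2, -357.4]))
(array([338. , 347.4]), np.float64(3.8), 91, array([ 404.7, -395.1]))
(array([318.1, 253.2]), np.float64(195.5), 129, array([ 522.5, -352.6]))
(array([200., 257.]), np.float64(195.7), 129, array([ 437.5, -356.4]))
```

View pics/s13.png

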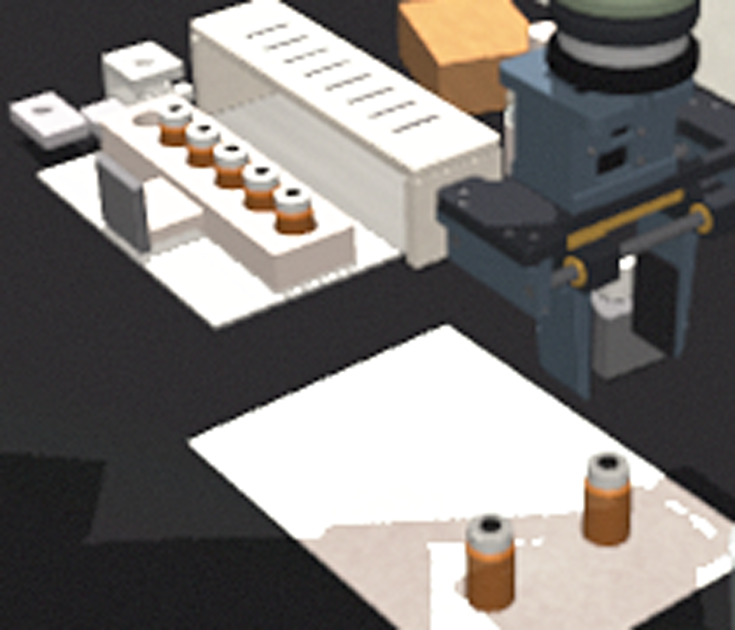

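Pockets 1–5 full; last vial to pocket 6.

>>> arm_command([
  [0.6,[0.1,0,-30],0],
  [0.6,[0.1,0,-55],0],
  [0.6,[0.1,0,-75],0],
  [0.6,[0.1,0,-88],0],
  [0.6,[0.1,0,-88],0],
  [0.6,[0.1,0,-88],0],
  [0.1,[0.1,0,-88],0],
  [0.1,[0.1,0,-88],0],
  [0.1,[0.1,0,-88],0],
  [0.1,[0.1,0,-88],0],
  [0.1,[0.1,0,-88],0],
  [0.1,[0.1,0,-88],0],
  [0.1,[0.1,0,-80],0],
  [0.1,[0.1,0,-50],0],
  [0.1,[0.1,0,-5],0],
])

```text
time_s: 31.25
ee_pos: [520.0, -352.7, 103.3]
ee_rot: [-125.9, 89.6, 144.8]
force: [0.9, -0.0, -1.3]
gripper_width: 26.8
```

>>> arm_command([
  [0.1,[1,45,0],0],
  [0.1,[2,93,0],0],
  [0.1,[3,141,0],0],
  [0.1,[5,189,0],0],
  [0.1,[6,237,0],0],
  [0.1,[7,285,0],0],
  [0.1,[8,333,0],0],
  [0.1,[9,381,0],0],
  [0.1,[10,429,0],0],
  [0.1,[11,477,0],0],
  [0.1,[12,520,0],0],
  [0.1,[13.2,540,0],0],
  [0.1,[13.2,547.6,-15],0],
  [0.1,[13.2,547.6,-30],0],
  [0.1,[13.2,547.6,-41],0],
  [0.1,[13.2,547.6,-41],0],
  [0.1,[13.2,547.6,-41],0],
])

```text
time_s: 32.95
ee_pos: [535.2, 193.3, 64.2]
ee_rot: [80.8, 90.0, -8.5]
force: [0.3, -0.7, -0.3]
gripper_width: 26.7
```

>>> arm_command([
  [0.1,[0,0,-6],0],
  [0.1,[0,0,-12],0],
  [0.1,[0,0,-18],0],
  [0.1,[0,0,-24],0],
  [0.1,[0,0,-29],0],
  [0.1,[0,0,-31.5],0],
  [0.1,[0,0,-31.5],0],
])

```text
time_s: 33.65
ee_pos: [535.0, 193.6, 32.5]
ee_rot: [-56.8, 90.0, -146.1]
force: [-0.8, 1.0, 0.6]
gripper_width: 26.8
```

>>> arm_command([
  [0.6,[0,0,0],0],
  [0.6,[0,0,0],0],
  [0.6,[0,0,0],0],
  [0.6,[0,0,0],0],
  [0.6,[0,0,7],0],
  [0.6,[0,0,35],0],
  [0.6,[0,0,77.5],0],
  [0.6,[-25,-45,110],0],
  [0.6,[-55,-90,150],0],
  [0.6,[-55,-133.6,177.5],0],
  [0.6,[-55,-133.6,177.5],0],
  [0.6,[-55,-133.6,177.5],0],
  [0.6,[-55,-133.6,177.5],0],
])

```text
time_s: 34.95
ee_pos: [480.1, 60.0, 210.4]
ee_rot: [121.0, 89.9, 31.6]
force: [0.4, -0.0, -0.9]
gripper_width: 54.3
```

```bash
python3 - <<'E'
from h import *
s=env.state();print(s['time_s'],s['ee_pos'],s['gripper_width'],s['force'])
f=grab('side')
cv2.imwrite('pics/s14.png',cv2.resize(f['img'][180:280,190:350,::-1],None,fx=4.8,fy=4.8,interpolation=cv2.INTER_CUBIC))
f=grab('wrist','w14.png')
for o in septa(f,60,(280,440,0,300),lo=15,hi=300): print(o)
E
```

```text
34.95 [480.07821569  60.04568239 210.38791515] 54.32533332503575 [ 0.42392444 -0.01676509 -0.89625671]
(array([371.2,  83.8]), np.float64(293.6), 135, array([525.7, 185.3]))
(array([383.1,  71.9]), np.float64(139.1), 153, array([535.4, 194.7]))
(array([365.9, 125.2]), np.float64(194.8), 139, array([522.9, 151.3]))
(array([380.2, 121.2]), np.float64(123.1), 155, array([535.4, 154.8]))
(array([365.8, 160.8]), np.float64(199.0), 135, array([524.4, 120.3]))
(array([377.8, 167.9]), np.float64(108.4), 155, array([535.8, 114.1]))
(array([365.7, 199.7]), np.float64(215.7), 125, array([526.1,  84.4]))
(array([375.9, 209.5]), np.float64(107.0), 139, array([536.4,  75. ]))
(array([367.1, 236.1]), np.float64(256.3), 118, array([529.4,  48.6]))
(array([373.2, 249.3]), np.float64(102.0), 131, array([536.1,  35.2]))
```

View pics/s14.png

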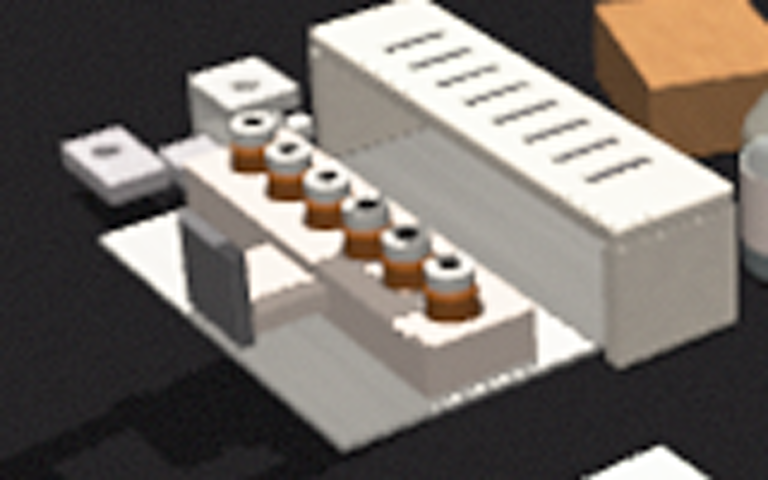

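View pics/w14.png

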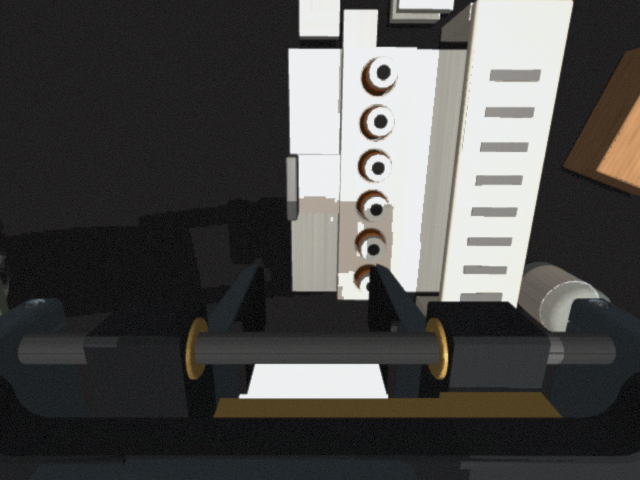

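>>> arm_command([
  [0,[-65,33,0],0],
  [0,[-65,33,0],0],
  [0,[-65,33,-40],0],
  [0,[-65,33,-80],0],
  [0,[-65,33,-120],0],
  [0,[-65,33,-155],0],
  [0,[-65,33,-176],0],
  [0,[-65,33,-176],0],
  [0,[-65,33,-176],0],
  [0,[-65,33,-176],0],
  [0,[-65,33,-176],0],
])

```text
time_s: 36.15
ee_pos: [416.1, 93.4, 35.1]
ee_rot: [100.4, 89.8, 11.1]
force: [-0.8, -0.1, 0.0]
gripper_width: 0.8
```

```bash
python3 - <<'E'
from h import *
s=env.state();print(s['time_s'],s['ee_pos'],s['gripper_width'],s['force'])
f=grab('side')
cv2.imwrite('pics/s15.png',cv2.resize(f['img'][160:280,170:330,::-1],None,fx=4.8,fy=4.8,interpolation=cv2.INTER_CUBIC))
E
```

```text
36.15 [416.06633617  93.39372052  35.09433847] 0.7787886521295785 [-0.82763892 -0.1221916   0.00740829]
```

View pics/s15.png

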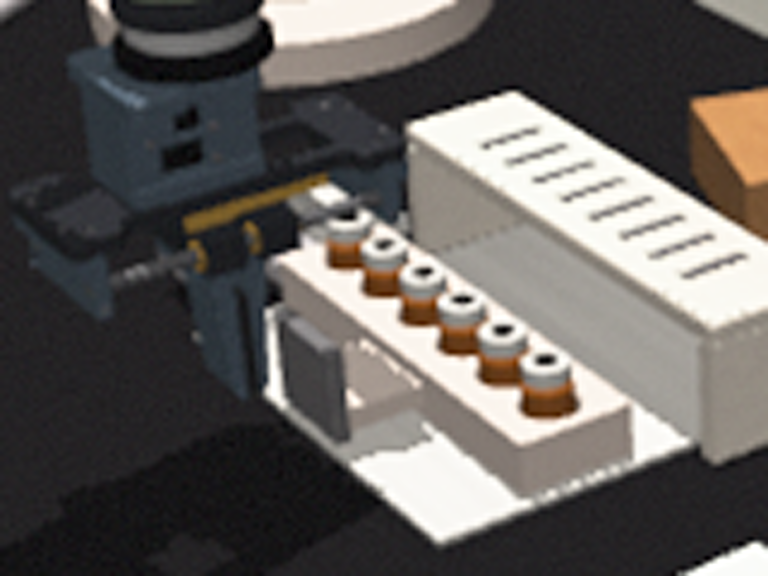

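>>> arm_command([
  [0,[10,0,0],0],
  [0,[17,0,0],0],
  [0,[23,0,0],0],
  [0,[29,0,0],0],
  [0,[35,0,0],0],
  [0,[42,0,0],0],
  [0,[49,0,0],0],
  [0,[56,0,0],0],
  [0,[63,0,0],0],
  [0,[70,0,0],0],
  [0,[77,0,0],0],
  [0,[84,0,0],0],
  [0,[90,0,0],0],
  [0,[96,0,0],0],
  [0,[101,0,0],0],
  [0,[105,0,0],0],
  [0,[105,0,0],0],
  [0,[105,0,0],0],
])

```text
time_s: 38.0
ee_pos: [521.3, 92.8, 34.3]
ee_rot: [83.7, 89.8, -5.6]
force: [-0.3, -0.2, -1.7]
gripper_width: 0.5
```

```bash
python3 - <<'E'
from h import *
s=env.state();print(s['time_s'],s['ee_pos'],s['gripper_width'],s['force'])
f=grab('side')
cv2.imwrite('pics/s16.png',cv2.resize(f['img'][160:280,190:350,::-1],None,fx=4.8,fy=4.8,interpolation=cv2.INTER_CUBIC))
f=grab('wrist','w16.png')
E
```

```text
38.0 [521.28579378  92.81132223  34.34235751] 0.49982202815725757 [-0.25270194 -0.22563257 -1.65996264]
```

View pics/s16.png

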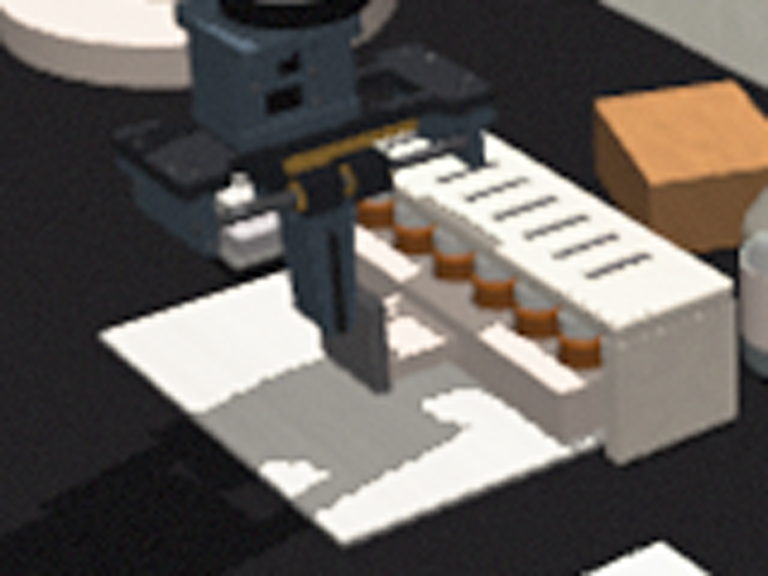

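View pics/w16.png

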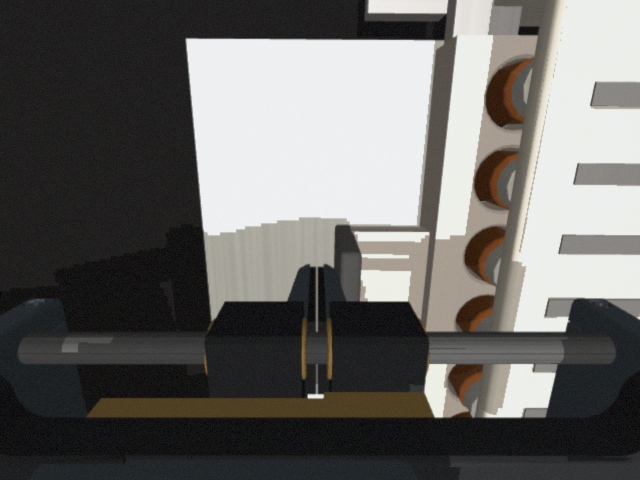

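>>> arm_command([
  [0,[4,0,0],0],
  [0,[7,0,0],0],
  [0,[10,0,0],0],
  [0,[10,0,0],0],
  [0,[10,0,0],0],
])

```text
time_s: 38.6
ee_pos: [530.5, 93.0, 34.0]
ee_rot: [84.5, 90.0, -4.8]
force: [-0.6, -0.6, 0.7]
gripper_width: 0.9
```

>>> arm_command([
  [0,[3,0,0],0],
  [0,[5,0,0],0],
  [0,[5,0,0],0],
  [0,[5,0,0],0],
])

```text
time_s: 39.0
ee_pos: [530.4, 92.9, 33.8]
ee_rot: [-87.8, 89.4, -177.1]
force: [-11.8, 0.5, 10.0]
gripper_width: 0.2
```

>>> arm_command([
  [0,[2,0,0],0],
  [0,[4,0,0],0],
  [0,[4,0,0],0],
])

```text
time_s: 39.3
ee_pos: [530.2, 92.9, 33.8]
ee_rot: [-88.2, 88.9, -177.6]
force: [-20.7, 1.4, 18.2]
gripper_width: 0.4
```

>>> arm_command([
  [0,[-20,0,0],0],
  [0,[-50,0,0],0],
  [0,[-60,0,10],0],
  [0,[-60,0,50],0],
  [0,[-60,0,95],0],
  [0.6,[-30,40,126],0],
  [0.6,[-9,77,126],0],
  [0.6,[-9,77,126],0],
  [0.6,[-9,77,126],0],
  [0.6,[-9,77,126],0],
])

```text
time_s: 40.3
ee_pos: [529.8, 169.5, 159.8]
ee_rot: [-40.5, 90.0, -129.8]
force: [0.0, -0.3, 1.0]
gripper_width: 37.7
```

```bash
python3 - <<'E'
from h import *
s=env.state();print(s['time_s'],s['ee_pos'],s['gripper_width'],s['force'],s['qpos'])
f=grab('side')
cv2.imwrite('pics/s17.png',cv2.resize(f['img'][170:370,190:400,::-1],None,fx=3.5,fy=3.5,interpolation=cv2.INTER_CUBIC))
f=grab('wrist','w17.png')
f=grab('scene')
cv2.imwrite('pics/c17.png',cv2.resize(f['img'][195:315,310:490,::-1],None,fx=4.4,fy=4.4,interpolation=cv2.INTER_CUBIC))
E
```

```text
40.3 [529.77216564 169.47706969 159.79364037] 37.664692137832255 [ 0.04543371 -0.28141305  1.02859516] [ 1.65677122e+01  1.84895024e+01  9.61252514e+01 -2.23910850e-02
  6.54159086e+01  1.58952585e+01]
```

View pics/s17.png

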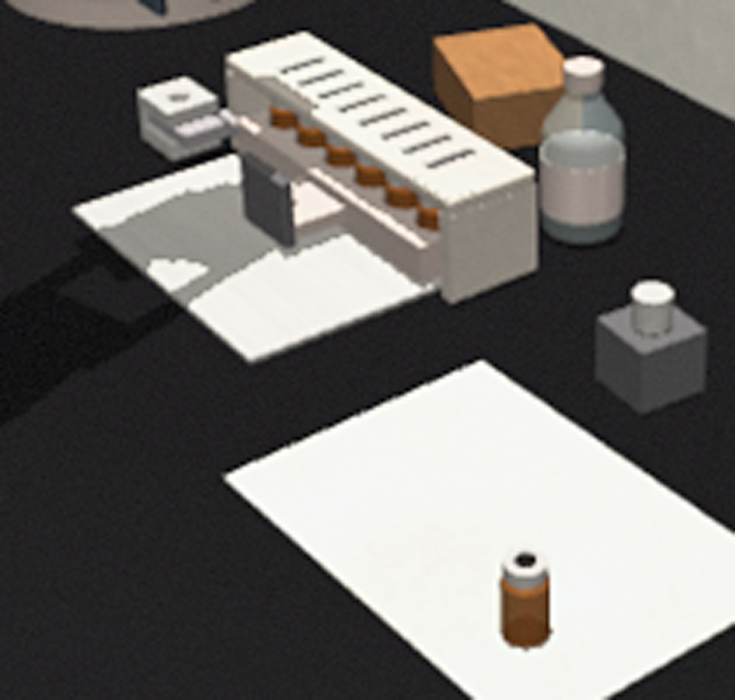

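View pics/w17.png

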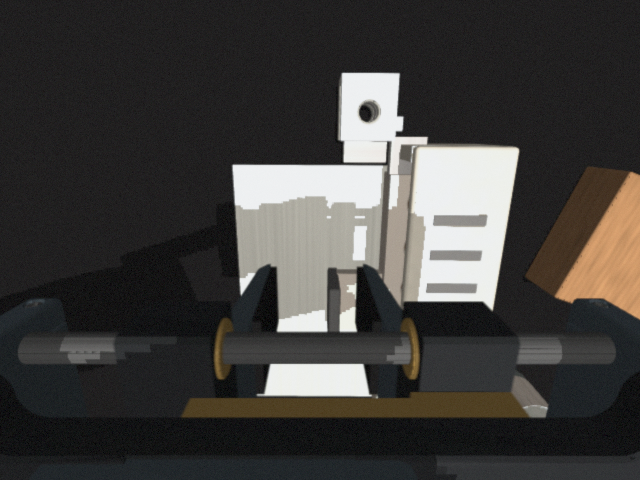

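View pics/c17.png

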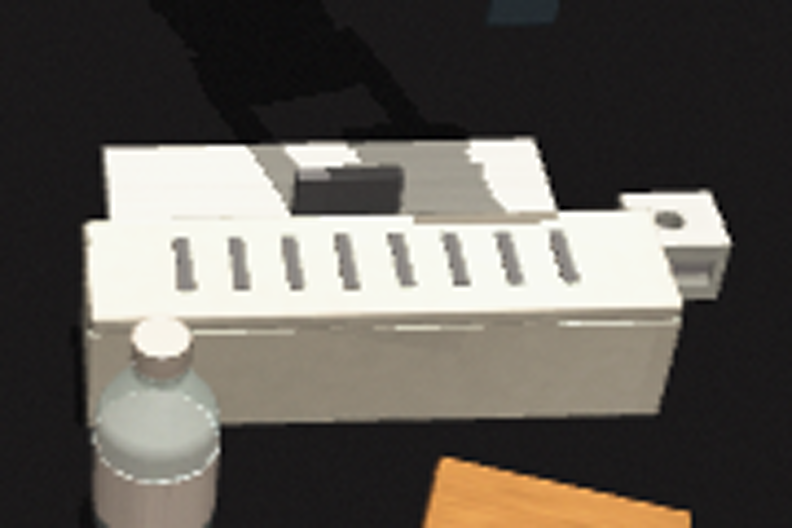

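```bash
python3 - <<'E'
from h import *
f=grab('wrist')
cv2.imwrite('pics/w17c.png',cv2.resize(f['img'][60:160,320:440,::-1],None,fx=6,fy=6,interpolation=cv2.INTER_CUBIC))
im=cv2.cvtColor(f['img'],cv2.COLOR_RGB2GRAY);k=8;x0,y0=350,92
roi=cv2.resize(im[y0:y0+40,x0:x0+40],None,fx=k,fy=k,interpolation=cv2.INTER_CUBIC)
for t in (110,130,150,170,190):
    cs,_=cv2.findContours((roi<t).astype(np.uint8),cv2.RETR_EXTERNAL,cv2.CHAIN_APPROX_NONE)
    for c in cs:
        if 80<cv2.contourArea(c)/64<900:
            e=cv2.fitEllipse(c);uv=(np.array(e[0])+.5)/k-.5+[x0,y0];print(t,uv,np.array(e[1])/k,ray(f,uv,44))
E
```

```text
110 [368.11972427 111.36453056] [18.7100029 20.0903492] [569.47763833 269.39015673  44.        ]
130 [368.23702812 111.26926804] [19.3851223  20.82396889] [569.56652748 269.46182729  44.        ]
150 [368.29297447 111.15937042] [19.96599388 21.54046631] [569.60639844 269.54387095  44.        ]
170 [368.36464882 111.07522202] [20.60638428 22.20241356] [569.65968355 269.60690904  44.        ]
190 [368.66163063 110.98389816] [22.0588932  22.94065857] [569.89050371 269.67703728  44.        ]
```

View pics/w17c.png

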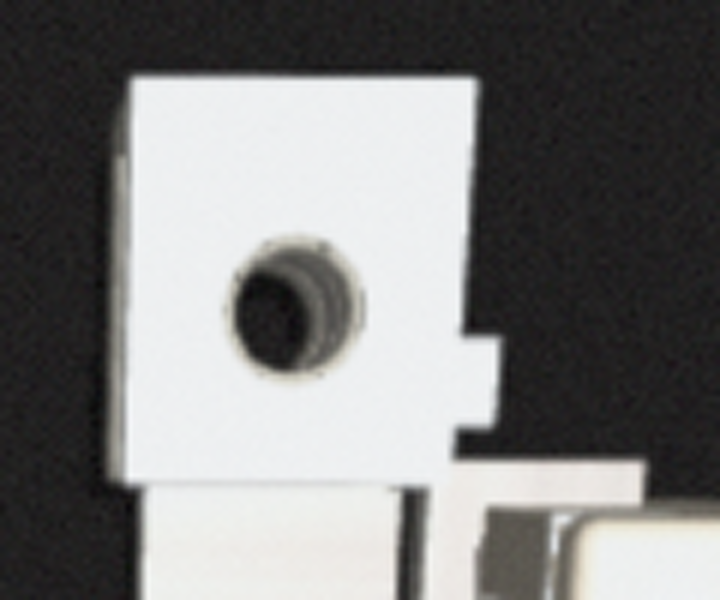

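>>> arm_command([
  [0.6,[116,-485,0],0],
  [0.6,[116,-485,0],0],
  [0.6,[116,-485,0],0],
  [0.6,[116,-485,0],0],
  [0.6,[116,-485,0],0],
  [0.6,[116,-485,0],0],
  [0.6,[116,-485,0],0],
  [0.6,[116,-485,0],0],
  [0.6,[116,-485,0],0],
  [0.6,[116,-485,0],0],
  [0.6,[116,-485,0],0],
  [0.6,[116,-485,0],0],
  [0.6,[116,-485,0],0],
  [0.6,[116,-485,0],0],
  [0.6,[116,-485,0],0],
])

```text
time_s: 42.0
ee_pos: [646.1, -313.6, 160.5]
ee_rot: [86.7, 90.0, -2.6]
force: [-0.1, -0.1, 0.7]
gripper_width: 54.7
```

```bash
python3 - <<'E'
from h import *
s=env.state();print(s['time_s'],s['ee_pos'],s['gripper_width'],s['force'])
f=grab('wrist','w18.png')
p=proj(f,[645.8,-215.5,70])[0];print(p)
im=cv2.cvtColor(f['img'],cv2.COLOR_RGB2GRAY);k=8;x0,y0=int(p[0])-40,int(p[1])-40
cv2.imwrite('pics/w18c.png',cv2.resize(f['img'][y0:y0+80,x0:x0+80,::-1],None,fx=8,fy=8,interpolation=cv2.INTER_CUBIC))
roi=cv2.resize(im[y0:y0+80,x0:x0+80],None,fx=k,fy=k,interpolation=cv2.INTER_CUBIC)
for t in (170,190,205,220,235):
    cs,_=cv2.findContours((roi>t).astype(np.uint8),cv2.RETR_EXTERNAL,cv2.CHAIN_APPROX_NONE)
    for c in cs:
        if cv2.contourArea(c)/64>300:
            e=cv2.fitEllipse(c);uv=(np.array(e[0])+.5)/k-.5+[x0,y0];print(t,uv,np.array(e[1])/k,ray(f,uv,70))
E
```

```text
42.0 [ 646.0865081  -313.6269346   160.47466395] 54.7196320943771 [-0.06803272 -0.05950684  0.73423789]
[317.49750695 111.85406446]
170 [317.58903122  98.17225838] [52.95850754 57.97090912] [ 645.74133932 -206.29229184   70.        ]
190 [318.46676636 109.82440186] [35.06886292 37.0860939 ] [ 646.48045394 -214.11314215   70.        ]
205 [318.46216202 109.89154434] [34.46043777 36.59251785] [ 646.47778274 -214.15870221   70.        ]
220 [318.45746613 109.9379921 ] [33.85356903 36.01185226] [ 646.47484509 -214.19023614   70.        ]
235 [318.41003036 109.99930954] [32.85364151 35.01867294] [ 646.441223   -214.23224228   70.        ]
```

View pics/w18c.png

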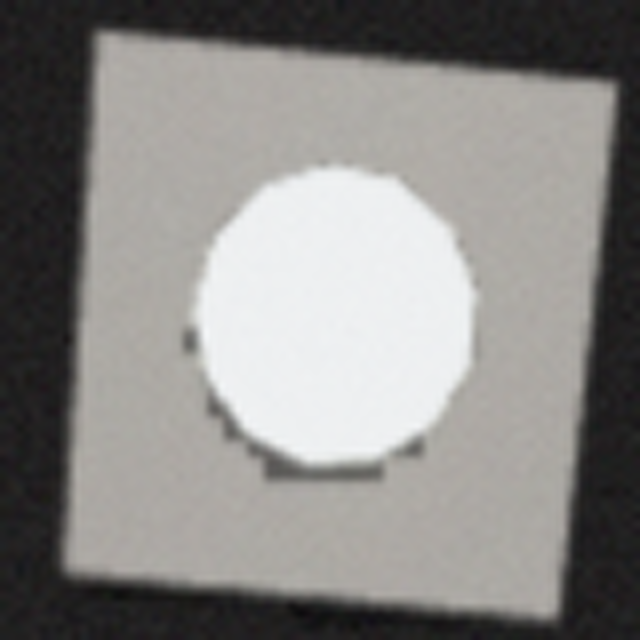

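>>> arm_command([
  [0.6,[0.3,50,0],0],
  [0.6,[0.3,90,0],0],
  [0.6,[0.3,100.3,-15],0],
  [0.6,[0.3,100.3,-45],0],
  [0.6,[0.3,100.3,-75],0],
  [0.6,[0.3,100.3,-100],0],
  [0.6,[0.3,100.3,-118],0],
  [0.6,[0.3,100.3,-118],0],
  [0.6,[0.3,100.3,-118],0],
  [0.1,[0.3,100.3,-118],0],
  [0.1,[0.3,100.3,-118],0],
  [0.1,[0.3,100.3,-118],0],
  [0.1,[0.3,100.3,-118],0],
  [0.1,[0.3,100.3,-118],0],
  [0.1,[0.3,100.3,-118],0],
  [0.1,[0.3,100.3,-118],0],
], grip_force=20)

```text
time_s: 43.65
ee_pos: [646.6, -214.8, 42.6]
ee_rot: [71.8, 89.9, -17.5]
force: [-0.3, 1.6, 4.1]
gripper_width: 25.5
```

>>> arm_command([
  [0.1,[0,0,8],0],
  [0.1,[0,0,20],0],
  [0.1,[0,0,40],0],
  [0.1,[0,0,65],0],
  [0.1,[0,0,100],0],
  [0.1,[0,0,100],0],
  [0.1,[0,0,100],0],
])

```text
time_s: 44.35
ee_pos: [646.7, -214.8, 143.2]
ee_rot: [70.2, 89.9, -19.1]
force: [0.0, 0.1, -1.9]
gripper_width: 25.2
```

```bash
python3 - <<'E'
from h import *
s=env.state();print(s['time_s'],s['ee_pos'],s['gripper_width'],s['force'])
f=grab('side')
cv2.imwrite('pics/s19.png',cv2.resize(f['img'][140:340,250:450,::-1],None,fx=3.5,fy=3.5,interpolation=cv2.INTER_CUBIC))
f=grab('scene')
cv2.imwrite('pics/c19.png',cv2.resize(f['img'][180:320,190:370,::-1],None,fx=4,fy=4,interpolation=cv2.INTER_CUBIC))
E
```

```text
44.35 [ 646.70074017 -214.82971938  143.17334193] 25.24769964021411 [ 0.00932346  0.10453537 -1.85563628]
```

View pics/s19.png

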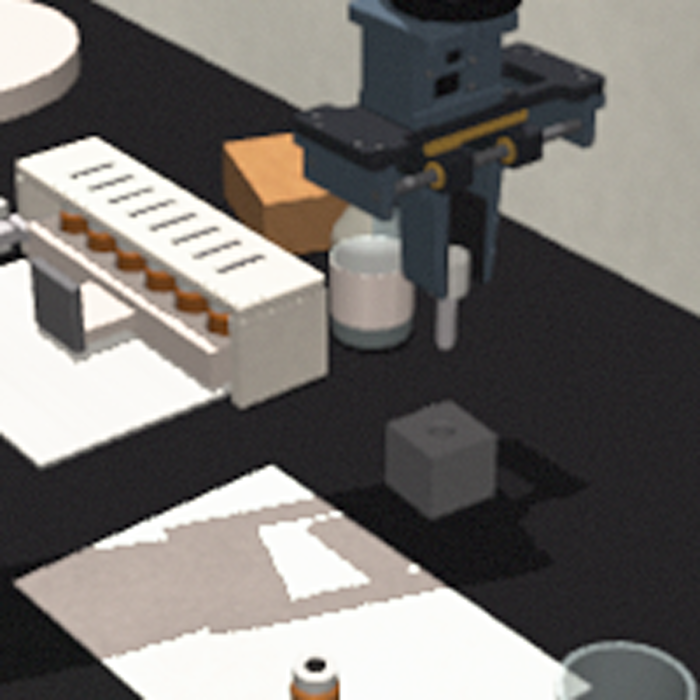

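View pics/c19.png

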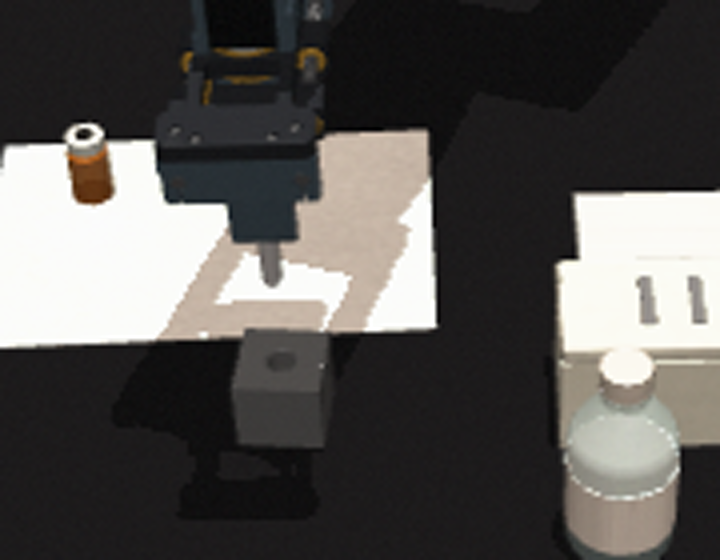

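>>> arm_command([
  [0.1,[-8,45,0],0],
  [0.1,[-15,92,0],0],
  [0.1,[-23,140,0],0],
  [0.1,[-30,187,0],0],
  [0.1,[-38,235,0],0],
  [0.1,[-45,282,0],0],
  [0.1,[-53,330,0],0],
  [0.1,[-60,377,0],0],
  [0.1,[-68,425,0],0],
  [0.1,[-74,465,0],0],
  [0.1,[-76.7,483.1,0],0],
  [0.1,[-76.7,483.1,-25],0],
  [0.1,[-76.7,483.1,-48],0],
  [0.1,[-76.7,483.1,-48],0],
  [0.1,[-76.7,483.1,-48],0],
  [0.1,[-76.7,483.1,-48],0],
])

```text
time_s: 46.05
ee_pos: [570.6, 268.2, 95.0]
ee_rot: [108.5, 89.9, 19.2]
force: [0.7, 0.0, -0.0]
gripper_width: 25.3
```

```bash
python3 - <<'E'
from h import *
s=env.state();print(s['time_s'],s['ee_pos'],s['gripper_width'],s['force'])
f=grab('side');x0,y0=215,160
print((proj(f,[[569.5,267.5,44]])[0]-[x0,y0]+.5)*7)
cv2.imwrite('pics/s20.png',cv2.resize(f['img'][y0:y0+60,x0:x0+80,::-1],None,fx=7,fy=7,interpolation=cv2.INTER_CUBIC))
f=grab('scene');x0,y0=430,200
print((proj(f,[[569.5,267.5,44]])[0]-[x0,y0]+.5)*8)
cv2.imwrite('pics/c20.png',cv2.resize(f['img'][y0:y0+70,x0:x0+80,::-1],None,fx=8,fy=8,interpolation=cv2.INTER_CUBIC))
f=grab('wrist')
cv2.imwrite('pics/w20.png',cv2.resize(f['img'][170:370,240:400,::-1],None,fx=3.5,fy=3.5,interpolation=cv2.INTER_CUBIC))
E
```

```text
46.05 [570.55422294 268.18975989  94.98237952] 25.297192515155245 [ 0.73355012  0.02192201 -0.04792828]
[182.80713626 262.66196252]
[254.86953412 359.68259882]
```

View pics/s20.png

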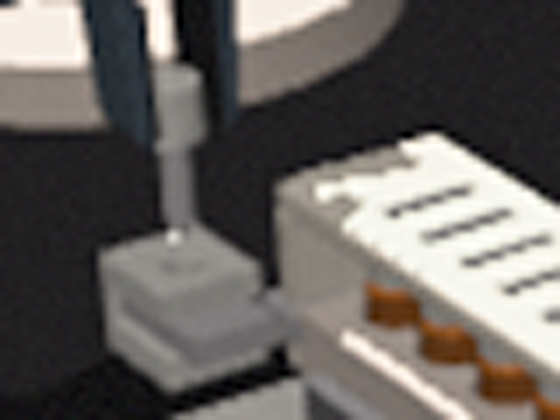

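View pics/c20.png

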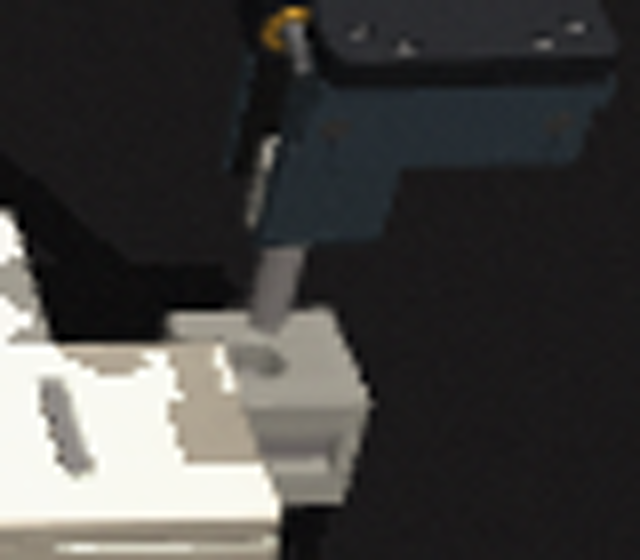

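View pics/w20.png

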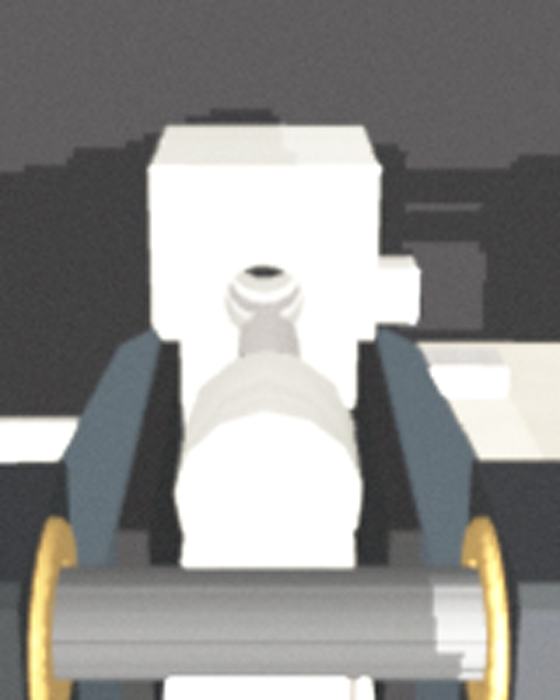

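```bash
python3 - <<'E'
from h import *
e=env.state()['ee_pos'];print(e);zf=e[2]-36
for n,x0,y0,k,foot,hole in (('side',215,160,7,(176.5,235),(184,262)),('scene',430,200,8,(267,322),(256,358)),('wrist',240,170,3.5,(269.5,318),(264,296.5))):
    f=grab(n); g=lambda c,z: ray(f,np.array(c)/k-.5+[x0,y0] + (0.5-0.5),z)
    print(n,g(foot,zf),g(hole,44), (proj(f,[[e[0],e[1],zf]])[0]-[x0,y0]+.5)*k)
E
```

```text
[570.39681218 268.36964105  95.17000841]
side [565.50345583 262.36464458  59.17000841] [570.16227098 267.73501312  44.        ] [180.13434221 226.44249468]
scene [569.57866614 268.29340457  59.17000841] [568.74287452 268.02903527  44.        ] [267.9223882 323.7789004]
wrist [570.26797718 272.60963185  59.17000841] [569.21818228 271.56856362  44.        ] [269.94319605 339.35367282]
```

>>> arm_command([
  [0.1,[-0.7,-0.4,-4],0],
  [0.1,[-0.7,-0.4,-8],0],
  [0.1,[-0.7,-0.4,-12],0],
  [0.1,[-0.7,-0.4,-16],0],
  [0.1,[-0.7,-0.4,-20],0],
  [0.1,[-0.7,-0.4,-24],0],
  [0.1,[-0.7,-0.4,-26],0],
  [0.1,[-0.7,-0.4,-26],0],
])

```text
time_s: 47.15
ee_pos: [568.7, 267.9, 67.5]
ee_rot: [-63.3, 90.0, -152.6]
force: [-0.6, -0.6, -1.2]
gripper_width: 25.2
```

>>> arm_command([
  [0.1,[0,0,-4],0],
  [0.1,[0,0,-8],0],
  [0.1,[0,0,-12],0],
  [0.1,[0,0,-16],0],
  [0.1,[0,0,-20],0],
  [0.1,[0,0,-24],0],
  [0.1,[0,0,-26],0],
  [0.1,[0,0,-26],0],
])

```text
time_s: 47.95
ee_pos: [568.7, 267.9, 41.5]
ee_rot: [-64.6, 90.0, -153.9]
force: [0.2, 0.2, -0.4]
gripper_width: 25.2
```

>>> arm_command([
  [0.1,[0,0,-1.5],0],
  [0.1,[0,0,-1.5],0],
  [0.6,[0,0,-1.5],0],
  [0.6,[0,0,-1.5],0],
  [0.6,[0,0,-1.5],0],
  [0.6,[0,0,-1.5],0],
  [0.6,[0,0,-1.5],0],
  [0.6,[0,0,6],0],
  [0.6,[0,0,35],0],
  [0.6,[0,0,80],0],
  [0.6,[-30,-45,120],0],
  [0.6,[-50,-95,140],0],
  [0.6,[-50,-95,140],0],
  [0.6,[-50,-95,140],0],
])

```text
time_s: 49.35
ee_pos: [518.7, 171.1, 184.9]
ee_rot: [98.0, 89.8, 8.5]
force: [0.2, 0.4, 0.3]
gripper_width: 54.7
```

```bash
python3 - <<'E'
from h import *
s=env.state();print(s['time_s'],s['ee_pos'],s['gripper_width'],s['force'])
f=grab('side');cv2.imwrite('pics/s21.png',cv2.resize(f['img'][160:280,200:360,::-1],None,fx=4.8,fy=4.8,interpolation=cv2.INTER_CUBIC))
f=grab('scene');cv2.imwrite('pics/c21.png',cv2.resize(f['img'][200:320,320:490,::-1],None,fx=4.6,fy=4.6,interpolation=cv2.INTER_CUBIC))
f=grab('wrist','w21.png');x=proj(f,[[569.5,268.5,68]])[0];print(x)
im=cv2.cvtColor(f['img'],cv2.COLOR_RGB2GRAY)
E
```

```text
49.35 [518.74134976 171.12259962 184.86605682] 54.665051071322345 [0.20167783 0.42855841 0.34926859]
[380.6666975  118.24375419]
```

View pics/s21.png

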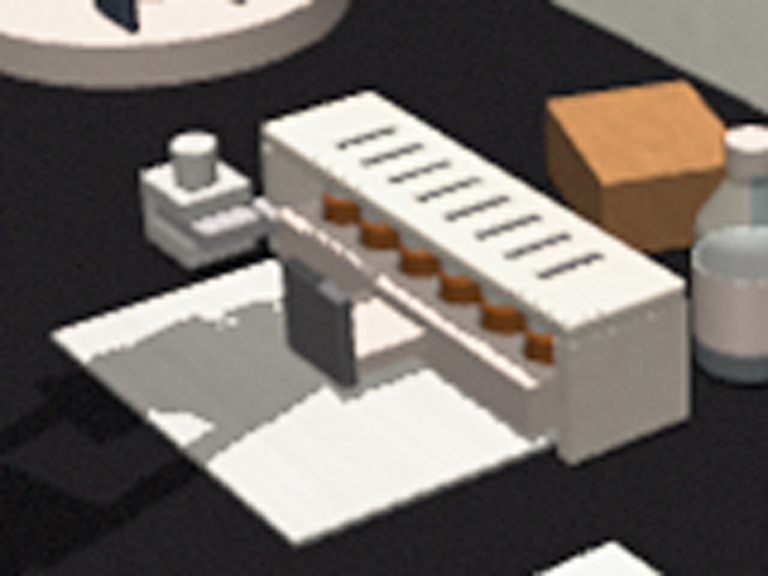

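View pics/c21.png

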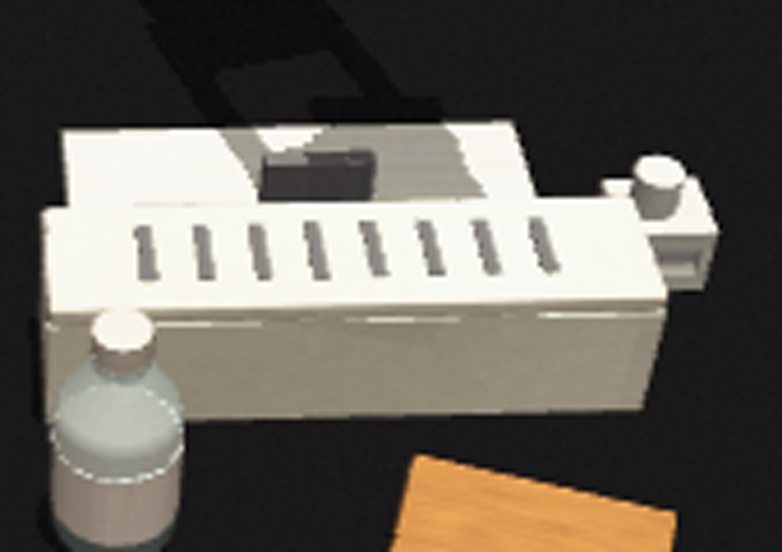

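View pics/w21.png

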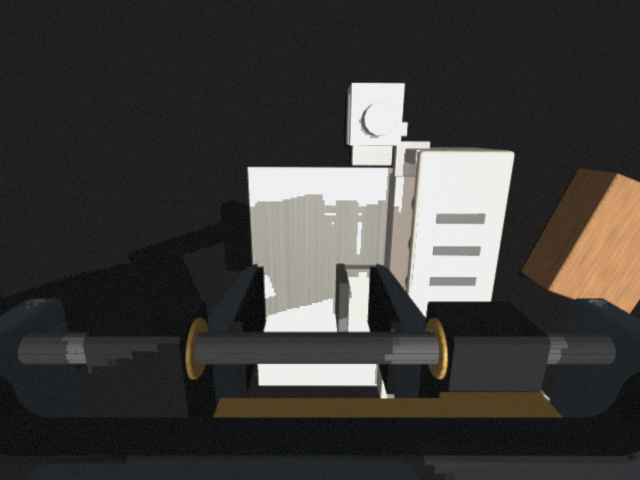

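```bash
python3 - <<'E'
from h import *
f=grab('scene');s=grab('side')
for z in (66,68,72,76): print(z,ray(f,np.array((661.5,170))/4.6-.5+[320,200],z)[:2],ray(s,np.array((193,145))/4.8-.5+[200,160],z)[:2])
st=env.state();print(st['time_s'],st['qvel'].round(2))
env.job_done()
E
```

```text
66 [565.39666209 269.06477016] [569.40191884 268.20376675]
68 [567.71105245 268.11175802] [567.49371873 264.31410586]
72 [572.33983316 266.20573374] [563.6773185 256.5347841]
76 [576.96861387 264.29970946] [559.86091827 248.75546234]
49.6 [ 0.09  0.39  0.14 -0.1   0.11 -0.05]
the job is handed in; nothing more can be done
```

I finished the whole sequence and handed the job in at about 50 s of the 192 s allowed.

- **Vials:** Pocket 4 was already loaded, so I stood five spares in pockets 1, 2, 3, 5 and 6. The pictures taken before the push showed all six vials upright and at the same height.
- **Tray:** I pushed the tray on its tab until it hit the hard stop. The tool stopped advancing at x ≈ 530 mm while the force rose to about 20 N. The clevis and tongue holes then lined up in the wrist picture.
- **Lock pin:** The pin went down through the clevis and tongue with almost no force. The final views show it upright with its knob on the clevis, near its expected top height of 68 mm. The two cameras agree on its position to about 0.2 mm in x and 4 mm in y. That is coarse next to the 5 mm sideways limit, but the pin is down in the hole.
- **Bystanders:** I never went near the solvent bottle or the beaker. The gripper finished clear of everything.

**What disagreed or went wrong:**
- **Fingertip position:** The fingertips turned out to be about 8 mm behind the tool point, not 11 mm ahead as `env.tip_reach` says. Because of that my first grasp slipped off a cap. The spare stayed standing, and I regripped it about 18 mm lower.
- **Camera offsets:** The wrist camera read y about 1–3 mm higher than the two fixed cameras. I placed parts between the two readings, and nothing touched on the way in.
- **Not read directly:** I had no reading of the tray joint. Home is inferred from the hard stop and the pin going through.

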